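Open the safety cap of the cleaning-fluid jug

ROBOT

A 6-joint arm with a two-finger parallel gripper is mounted at the origin on the work surface. World frame = base frame: x ahead of the robot, y to its left, z up, the work surface at z = 0. Lengths are in m, angles in rad, forces in N, time in s.
With the tool pointing down it reaches from about 0.4 to 0.825 m from the base axis. Payload 7 kg.
Tool frame: the origin (TCP) lies between the finger pads; the fingertips stand 25 mm ahead of it and the grasp point (between the pads) lies 6 mm ahead of it (arm.tip_extent is the z of the fingertips in the tool frame, in m); z points along the fingers, x is the direction in which the jaws open and shut, and the axes are right-handed (so a half turn about z gives the same grasp; the last joint's range is limited). The gripper opens to 88 mm and grips with 3 to 60 N. Pads are 19 mm wide; open, the fingers measure 130 mm over their backs; the gripper's body (78 mm by 193 mm) begins 47 mm behind the grasp point.
Start: joints at [1.563, 0.359, 0.012, 0, -1.224, -0.288], TCP at [0.197, 0.646, 0.22] pointing down, gripper open.
Joint ranges: [-3.07, 3.07], [-1.43, 2.12], [-1.02, 1.25], [-3.03, 1.67], [-3.05, -0], [-3.03, 3.03]. Speed limits (rad/s): [2.39, 2.39, 3.01, 3.14, 3.14, 3.14].

INTERFACE

Orientations are given as [roll, pitch, yaw] about the fixed x, y, z axes, in that order (R = Rz(yaw) Ry(pitch) Rx(roll)).
In Python, from station import monitor, grab_frame, job_done, arm gives the robot as it stands.
- The arm moves only by the shell command python3 -m jog 'ROWS' [FORCE]. ROWS is JSON, a list that holds one entry, the list of rows, each a list of 7 numbers: the shift along the world's x, y, z in m, then the turn, a rotation vector about the world's x, y, z in rad, then the opening, from 0 (shut) to 1 (fully open). In form: [[[dx, dy, dz, ax, ay, az, claw], ...]]. A call has 1 to 20 rows; each row shifts and turns the commanded pose from where the row before left it; what a row does not reach is not made up. A row lasts 1/8 s, in which the tool goes at most 62.5 mm and 10.7 degrees, less where a joint would pass 70% of its speed; a pose out of reach is approached as far as the arm can. A call is refused whole if a number of a shift passes 0.0625 or a number of a turn 0.188, either way. A call with a gripper value outside its range is refused whole. The fingers move at their own pace and stop on an object; FORCE is the grip in N (left out, the last holds). Time passes only in rows, so rows that do not move let the fingers close. It gives the time, the measured TCP pose, the force and the opening at its end, in the units of the state.
- monitor.get_state(): the state, without advancing time (a new reading comes with each control period).
- grab_frame(name): name is "scene" or "top" or "wrist"; returns a dict with "pixels" (480x640x3 uint8, red, green, blue), "K" (3x3 intrinsics, pixels), "k1" (the pictures are not rectified: a ray, as slopes to the right and down, at radius r is drawn at 1 + k1 r^2 times it, then the intrinsics apply), "view" (4x4, takes a point from world to camera coordinates); the wrist camera has in their place "hand_eye" (4x4, takes a point from camera to tool coordinates, whose origin is the TCP and whose axes are the tool frame's). Camera axes: x right, y down, z forward; pixel columns grow to the right and rows downward; lengths in m; the calibration is good to about 2 mm. A picture is of the moment at which its call begins: read the wrist's pose just before it. There is no depth.
- job_done(): hands the job in, once; it reports no verdict.
The state is a dict: "t": time; "q": joint angles; "qd": joint speeds; "joint_efforts": joint torques, N m; "eef_pos": TCP position; "ee_rot": TCP orientation; "force": force on the tool from outside, world axes, zero at the start; "moment": the same for the moment, N m; "width": finger opening in m.
Only numpy, scipy, OpenCV 4.12 (cv2) and the standard library are available. Lean on these libraries where they do the work, as an engineer would, in place of code of your own. Each camera call takes 0.05 s, during which the arm holds its last target.

TASK

Open the jug of screen cleaner that leans in its cradle on the desk: push its safety cap firmly down along the leaning neck, and while it is pressed give it a quarter turn anticlockwise (looking at the cap's top) until it is free, then lift it off. Set the cap down (do not drop or fling it) in the shallow black tray, standing upright with its round grip on top, and let go; leave the mug, speaker and toy robot where they are.

Things in the scene. Friction and masses are not known exactly. Their poses are not given: they have to be found in the camera images.
- jug: White jug, 100 x 100 mm, rear handle, immovable in a dark steel cradle. Origin on the desk straight below the neck's rim; z up. It leans 32 degrees from vertical towards its own -x: the neck axis, out of the mouth, is (-0.530, 0, 0.848) in this frame. Jug and cradle lie on its +x side (to x = 190 mm, y within 65 mm, up to 220 mm high).
- neck_rim (a point): Centre of the jug neck's rim, 200 mm above the desk. Neck 44 mm across; two lugs on it (radius 28 mm) lock the cap. Pressed in by at least 6 mm, the cap turns anticlockwise seen from its top (positive about cap z); beyond 45 degrees (60 to 90 is right, 130 the end) it is free to lift off along the neck axis: 30 mm clears all. Unpressed or clockwise it is blocked.
- cap: Grey ribbed loose cap, 57 mm high, about 70 g. Origin: centre of its open underside; z out of its top. Skirt 70 mm across, z = 0 to the flat shoulder at 31 mm; on it stands a plain round grip 46 mm across, 26 mm high (z = 31 to 57), with a thin raised mark along y on its top. Starts locked: origin 17 mm below the neck rim along the neck axis, z along that axis, y along jug y.
- cap_grip (a point): Middle of the cap's round grip, on the cap's axis, 44 mm above the cap's underside (13 mm above the shoulder).
- seal (a joint): Spring stopper in the neck under the cap, in m along the neck axis: 0 while the cap is locked, negative as the cap is pressed (-0.007 to -0.0085 is a good press, -0.009 the solid stop), about +0.004 when the cap is off. It pushes the cap out with about 7 N at 0 and 14.5 N at -0.008.
- tray: Shallow square black plastic tray, 150 x 150 mm outside, rim 14 mm high, walls 4 mm, floor about 4 mm thick, fixed to the desk. Origin at the centre of its underside, z up, sides along its x and y.
- mug: White mug, 80 mm across, 95 mm high, handle at its +y; origin at the centre of its foot. Bystander.
- speaker: Black box speaker 75 x 150 x 85 mm, long side along its y; origin at the centre of its underside. Bystander.
- toy: Grey toy robot on a round foot of 64 mm, 115 mm high; origin at the centre of its foot. Bystander.
There are look-alikes about, which are no part of the job. What is meant by the cap is not green, and is the larger of those in its own colour. There is more than one size of the tray; the job needs the smaller.

How it is judged:
By the outcome, as a careful person would: the job done as asked, in the order asked, and still so for the second after the job is handed in, with the robot touching nothing.
It also fails if it takes over 43 s, if anything falls off the work surface, if the arm or the gripper's body presses on something with over 40 N, if the wrist force passes 120 N, or if a joint passes its speed limit or range.

## Working session

There is one attempt and no reset: what is moved stays moved. The work goes in short steps, Python scripts to look and compute and a shell command to move; the robot and the scene stay as the last step left them, time stands still between calls to the robot, and variables do not carry over. Pictures are saved under pics/ and viewed, and the job is handed in when it is done.

```bash
mkdir -p pics; ls; python3 - <<'E'
from station import monitor, grab_frame, arm
import cv2
s=monitor.get_state(); print(s); print(arm.tip_extent)
for n in("scene","top","wrist"):
    f=grab_frame(n); cv2.imwrite(f"pics/{n}0.png",f["pixels"][:,:,::-1]); print(n,f["K"],f["k1"],f.get("view",f.get("hand_eye")))
E
```

```text
pics
{'t': 0.0, 'q': array([ 1.56313703e+00,  3.59400061e-01,  1.10863313e-02, -3.70535641e-04,
       -1.22409549e+00, -2.88102387e-01]), 'qd': array([ 5.44392305e-04,  1.98809315e-03,  6.21170679e-05, -1.97942709e-04,
        1.71601953e-03,  2.08272808e-03]), 'joint_efforts': array([-5.49513861e-04, -5.82722712e+01,  2.93054509e+01,  6.99699238e+00,
        6.88879634e-03, -1.81404466e-04]), 'eef_pos': array([0.19661377, 0.64522018, 0.21952246]), 'ee_rot': array([-3.14146830e+00, -1.64539621e-03, -1.86668430e+00]), 'force': array([0.32084743, 0.31114264, 0.3536138 ]), 'moment': array([ 0.0095551 ,  0.03946338, -0.00430444]), 'width': 0.08769939789455482}
0.025
scene [[540.3607589    0.         317.17293016]
 [  0.         540.3607589  235.8833221 ]
 [  0.           0.           1.        ]] 0.038434139906001995 [[ 0.40905777  0.91245521  0.00986073 -0.19300425]
 [ 0.51924903 -0.22386843 -0.8247808  -0.17629839]
 [-0.75036803  0.34250317 -0.56536661  1.82179709]
 [ 0.          0.          0.          1.        ]]
top [[539.68359961   0.         319.79246529]
 [  0.         539.68359961 232.09625312]
 [  0.           0.           1.        ]] 0.007910059385843922 [[-0.02627508 -0.99952745  0.01595326 -0.04137117]
 [-0.98689511  0.02339473 -0.15965817  0.5728325 ]
 [ 0.1592095  -0.01993922 -0.98704345  1.62579811]
 [ 0.          0.          0.          1.        ]]
wrist [[413.2846619    0.         319.72903673]
 [  0.         413.2846619  239.96937292]
 [  0.           0.           1.        ]] -0.07089666948687362 [[ 9.99999951e-01  3.11505040e-04  3.77251819e-05  6.21065149e-05]
 [-3.09197039e-04  9.57767424e-01  2.87543852e-01 -7.74517991e-02]
 [ 5.34394088e-05 -2.87543849e-01  9.57767473e-01 -1.64133126e-01]
 [ 0.00000000e+00  0.00000000e+00  0.00000000e+00  1.00000000e+00]]
```

View pics/scene0.png

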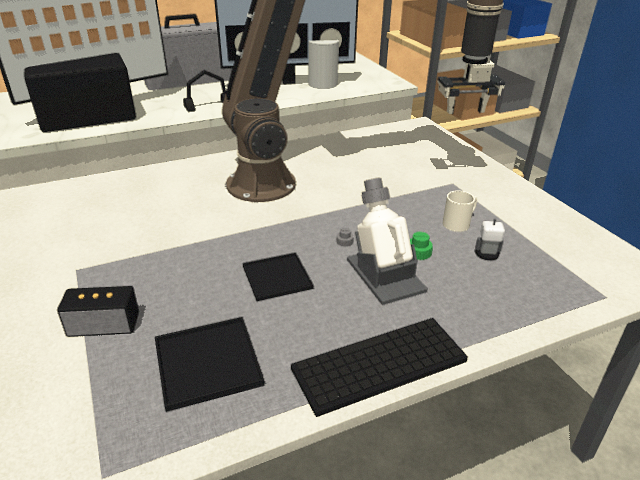

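View pics/top0.png

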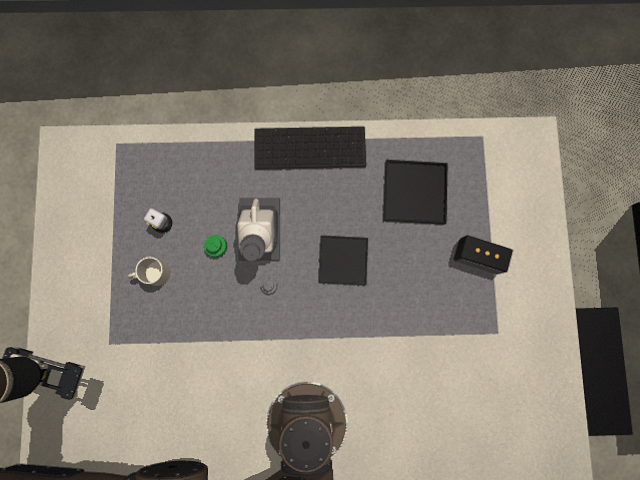

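View pics/wrist0.png

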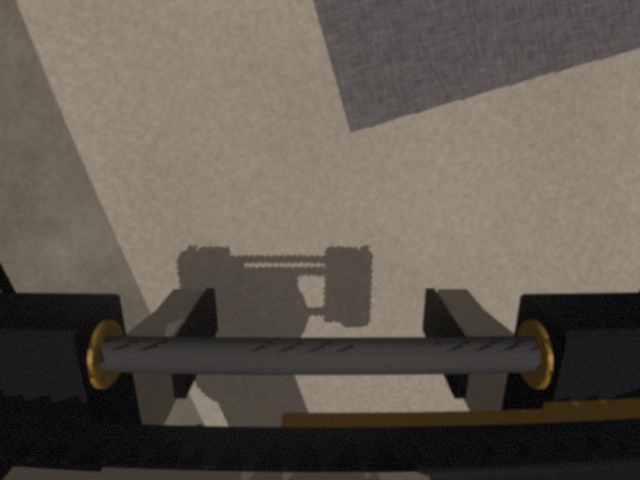

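The scene and top views show these candidates:
- **Caps:** the grey cap on the jug at top (252,247) / scene (375,190), a small grey one on the desk at top (269,288), and a green one at top (215,246). I want the larger grey one, which sits on the jug.
- **Trays:** the smaller is at top (343,260) and the larger at top (415,192). The job needs the smaller.

I'll confirm both in an enlarged crop.

```bash
python3 - <<'E'
import cv2,numpy as np
t=cv2.imread("pics/top0.png"); s=cv2.imread("pics/scene0.png")
a=cv2.resize(t[190:310,190:390],(800,480),interpolation=cv2.INTER_CUBIC)
cv2.imwrite("pics/ctop.png",a)
b=cv2.resize(s[165:315,320:470],(600,600),interpolation=cv2.INTER_CUBIC)
cv2.imwrite("pics/cscene.png",b)
E
```

```text
(no output)
```

View pics/ctop.png

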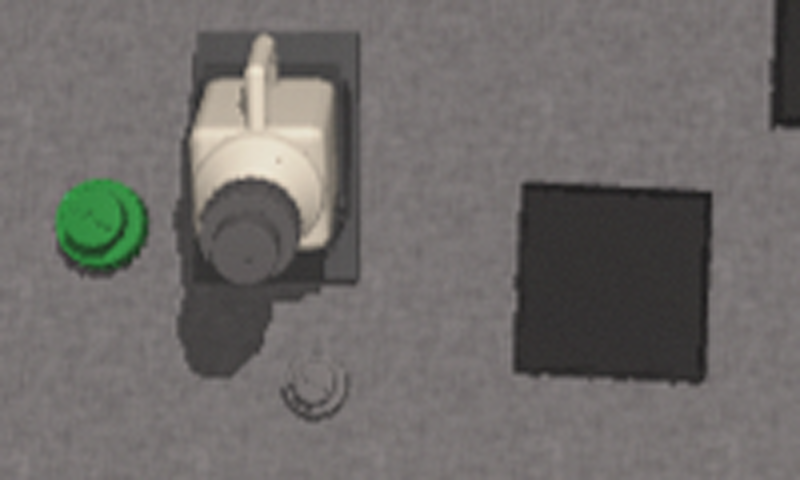

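View pics/cscene.png

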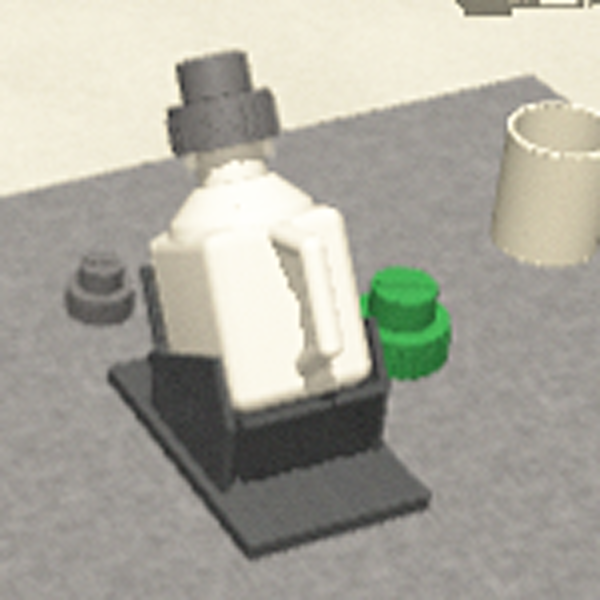

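The crops confirm it. The cap meant is the grey one on the jug: its skirt is about 25 px across, against about 17 px for the small grey one. The tray meant is the one whose corners lie at about (320,236)–(367,285). Next I'll measure positions.

```bash
cat > h.py <<'E'
import numpy as np, cv2
def ray(f,uv,pose=None):
    K=f["K"];d=np.array([f["k1"],0,0,0,0.])
    # model: drawn = (1+k1 r^2)*ray
    p=cv2.undistortPoints(np.array([[uv]],float),K,d)[0,0]
    dc=np.array([p[0],p[1],1.])
    if "view" in f: V=f["view"]; R=V[:3,:3].T; o=-R@V[:3,3]
    else:
        H=pose@f["hand_eye"]; R=H[:3,:3]; o=H[:3,3]
    return o,R@dc/np.linalg.norm(dc)
def onz(f,uv,z,pose=None):
    o,d=ray(f,uv,pose); return o+d*(z-o[2])/d[2]
def proj(f,P,pose=None):
    V=f["view"] if "view" in f else np.linalg.inv(pose@f["hand_eye"])
    r,_=cv2.Rodrigues(V[:3,:3]); return cv2.projectPoints(np.array(P,float).reshape(-1,3),r,V[:3,3],f["K"],np.array([f["k1"],0,0,0,0.]))[0][:,0]
def pose(s):
    from scipy.spatial.transform import Rotation as Ro
    T=np.eye(4);T[:3,:3]=Ro.from_euler("xyz",s["ee_rot"]).as_matrix();T[:3,3]=s["eef_pos"];return T
def tri(rs):
    A=0;b=0
    for o,d in rs:
        M=np.eye(3)-np.outer(d,d);A=A+M;b=b+M@o
    x=np.linalg.solve(A,b); return x,[np.linalg.norm((np.eye(3)-np.outer(d,d))@(x-o)) for o,d in rs]
E
python3 - <<'E'
from h import *
from station import grab_frame
T=grab_frame("top");S=grab_frame("scene")
def blob(f,x0,y0,x1,y1,thr):
    g=cv2.cvtColor(f["pixels"],cv2.COLOR_RGB2GRAY)[y0:y1,x0:x1]
    m=(g<thr).astype(np.uint8); n,l,st,c=cv2.connectedComponentsWithStats(m); k=1+np.argmax(st[1:,4])
    cs,_=cv2.findContours((l==k).astype(np.uint8),0,1); cc=max(cs,key=cv2.contourArea)
    return cv2.boxPoints(cv2.minAreaRect(cc))+[x0,y0]
for nm,f,b in(("top",T,(305,225,380,297)),("scene",S,(235,245,320,305))):
    bp=blob(f,*b,75)
    if nm=="scene": 
        print("scene box",bp);continue
    P=np.array([onz(f,p,.014) for p in bp]);print("tray",P.round(4).tolist(),P.mean(0),[np.linalg.norm(P[i]-P[i-1]) for i in range(4)],np.degrees(np.arctan2(*(P[1]-P[0])[1::-1])))
o=np.array([190,190])
for q in((197,32),(360,32),(360,285),(192,285)): print("plate",onz(T,np.array(q)/4+o,.005))
print("griptop",onz(T,np.array((248,249))/4+o,.234))
print("mark..")
c=lambda q:np.array(q)/4+[320,165]
print("scene grip",tri([ray(T,np.array((248,252))/4+o),ray(S,c((213,72)))]))
bx=[(248,555),(430,497),(110,377)]
for q in bx: print("plate S",onz(S,c(q),.004))
print("small",onz(T,(268.5,288),.02),"green",onz(T,(215,246),.03),"mug",onz(T,(151,270),.05))
E
```

```text
tray [[0.4155, -0.0461, 0.014], [0.5669, -0.0563, 0.014], [0.5569, -0.2079, 0.014], [0.4055, -0.1954, 0.014]] [ 0.48618417 -0.1264204   0.014     ] [np.float64(0.1497054398180225), np.float64(0.1517925380112207), np.float64(0.15188610723601165), np.float64(0.1519275041831455)] -3.8647094117248413
scene box [[242.11250544 263.11713982]
 [304.50971222 248.85492325]
 [313.45928192 288.00930786]
 [251.06207275 302.27152252]]
plate [0.69490068 0.19830908 0.005     ]
plate [0.69196464 0.06808371 0.005     ]
plate [0.48841967 0.07104075 0.005     ]
plate [0.49166982 0.20273614 0.005     ]
griptop [0.49014055 0.13419985 0.234     ]
mark..
scene grip (array([0.49190853, 0.13986121, 0.2205188 ]), [np.float64(0.0046661537107331634), np.float64(0.004666153710733027)])
plate S [0.69659283 0.07277788 0.004     ]
plate S [0.69448537 0.20584819 0.004     ]
plate S [0.50146484 0.07704773 0.004     ]
small [0.4046523  0.10690425 0.02      ] green [0.53824741 0.27052404 0.03      ] mug [0.46653653 0.46038169 0.05      ]
```

Measurements agree with the given sizes:
- **Tray:** about 0.150 m square, centre about (0.486, -0.126).
- **Jug:** yaw about -1°, grip top about (0.490, 0.134, 0.234). That puts the rim at x ≈ 0.511, which agrees with the 190 mm plate extent.
- **Look-alikes:** their positions are distinct from the cap's.

Next I'll work out a standoff pose along the neck axis.

```bash
cat >> h.py <<'E'
from scipy.spatial.transform import Rotation as Ro
def targ(yaw,phi):
    """tool z into neck; tool x = jug -y turned by phi anticlockwise seen from cap top"""
    a=Ro.from_euler("z",yaw).apply([-.52992,0,.84805]); z=-a
    x0=Ro.from_euler("z",yaw).apply([0,-1,0]); x=Ro.from_rotvec(a*phi).apply(x0)
    return np.c_[x,np.cross(z,x),z],a
def dlt(s,R): return Ro.from_matrix(R@pose(s)[:3,:3].T).as_rotvec()
E
python3 - <<'E'
from h import *
from station import monitor
s=monitor.get_state()
for phi in(0,-45,-60):
    R,a=targ(np.radians(-1.1),np.radians(phi)); r=dlt(s,R); print(phi,r.round(3),np.linalg.norm(r).round(3),(np.array([.490,.134,.234])+.1*a-s["eef_pos"]).round(3))
E
```

```text
0 [-0.087 -0.553  0.27 ] 0.622 [ 0.24  -0.51   0.099]
-45 [ 0.132 -0.549 -0.495] 0.751 [ 0.24  -0.51   0.099]
-60 [ 0.206 -0.535 -0.75 ] 0.944 [ 0.24  -0.51   0.099]
```

```bash
python3 -m jog '[[[0,0,0.05,0,0,0,1],[0.01,-0.03,0.05,0.011,-0.0458,-0.0412,1],[0.02,-0.044,0,0.011,-0.0458,-0.0412,1],[0.02,-0.044,0,0.011,-0.0458,-0.0412,1],[0.02,-0.044,0,0.011,-0.0458,-0.0412,1],[0.02,-0.044,0,0.011,-0.0458,-0.0412,1],[0.02,-0.044,0,0.011,-0.0458,-0.0412,1],[0.02,-0.044,0,0.011,-0.0458,-0.0412,1],[0.02,-0.044,0,0.011,-0.0458,-0.0412,1],[0.02,-0.044,0,0.011,-0.0458,-0.0412,1],[0.02,-0.044,0,0.011,-0.0458,-0.0412,1],[0.025,-0.044,0,0.011,-0.0458,-0.0412,1],[0.045,-0.04,0,0.011,-0.0458,-0.0412,1],[0,0,0,0,0,0,1],[0,0,0,0,0,0,1]]]'
python3 - <<'E'
from h import *
from station import monitor,grab_frame
s=monitor.get_state(); print(s["t"],s["q"].round(3),s["eef_pos"],s["force"])
R,a=targ(np.radians(-1.1),np.radians(-45)); print(dlt(s,R).round(4),pose(s)[:3,2])
f=grab_frame("wrist");cv2.imwrite("pics/w1.png",f["pixels"][:,:,::-1])
E
```

```text
t: 2.12
eef_pos: [0.4569, 0.1349, 0.3207]
ee_rot: [-2.725, 0.385, -2.294]
force: [0.3, -0.1, 0.2]
width: 0.0872
2.125 [ 1.067 -0.374 -0.853  0.634 -0.915 -0.652] [0.45691272 0.13491518 0.32067458] [ 0.30776093 -0.08955034  0.17613746]
[-0.0004  0.0009  0.001 ] [ 0.53060231 -0.01033114 -0.84755793]
```

View pics/w1.png

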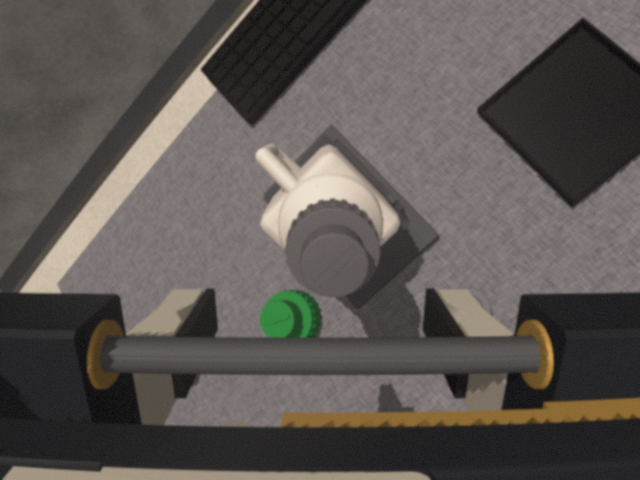

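The wrist view shows the cap at (335,262) with its skirt centred at about (333,248), and the green look-alike at (290,318). I'll enlarge it to measure the grip-top circle.

```bash
python3 - <<'E'
import cv2,numpy as np
im=cv2.imread("pics/w1.png")[190:310,260:410]
g=cv2.cvtColor(im,6); 
b=cv2.resize(g,(750,600),interpolation=cv2.INTER_CUBIC)
b=np.clip((b.astype(float)-30)*2.5,0,255).astype(np.uint8)
cv2.imwrite("pics/cw1.png",b)
E
```

```text
(no output)
```

View pics/cw1.png

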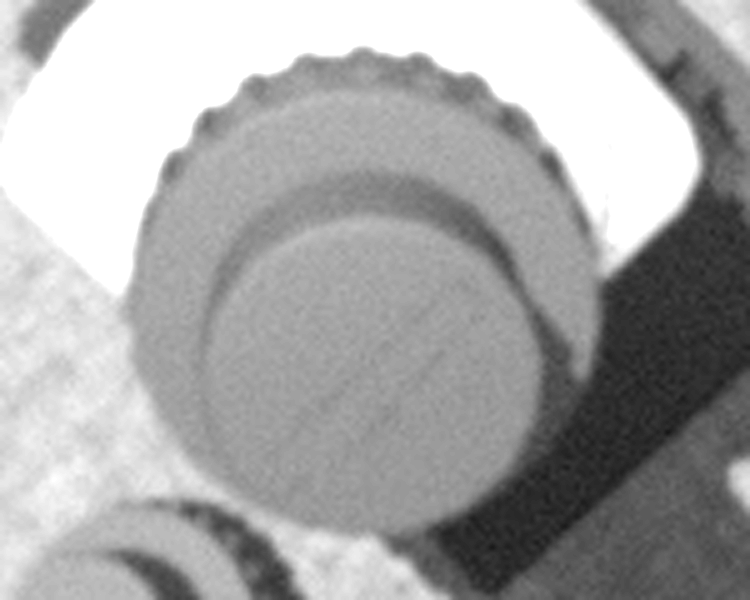

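```bash
python3 - <<'E'
from h import *
from station import monitor,grab_frame
s=monitor.get_state();P=pose(s);f=grab_frame("wrist");T=grab_frame("top");S=grab_frame("scene")
print(f["pixels"].shape)
uw=(334.6-.4,265-.4)
g=onz(f,uw,.234,P);print("wrist@.234",g)
rt=ray(T,(252,252.2));print("top@.234",onz(T,(252,252.2),.234))
# scene: grip far top edge
print("tri",tri([ray(f,uw,P),rt]))
R,a=targ(np.radians(-1.1),0);rim=g-.04*a
print("rim",rim,"dist",np.linalg.norm(g-(P@f["hand_eye"])[:3,3]))
th=np.linspace(0,2*np.pi,60)
for z,r,n in((.057,.023,"griptop"),(.031,.035,"shoulder")):
  c=rim+(z-.017)*a; pts=[c+r*(R[:,0]*np.cos(t)+R[:,1]*np.sin(t)) for t in th]
  for nm,F in(("wrist",f),("top",T),("scene",S)):
    q=proj(F,pts,P); print(n,nm,q.min(0).round(1),q.max(0).round(1))
for n in("scene","top"):
  F=S if n=="scene" else T
  im=F["pixels"][:,:,::-1]; x,y=(340,165) if n=="scene" else (220,215)
  cv2.imwrite(f"pics/c_{n}.png",cv2.resize(np.clip(im[y:y+60,x:x+60].astype(float)*1.7,0,255).astype(np.uint8),(600,600),interpolation=cv2.INTER_CUBIC))
E
```

```text
(480, 640, 3)
wrist@.234 [0.48954677 0.14006837 0.234     ]
top@.234 [0.4902777 0.134199  0.234    ]
tri (array([0.48701415, 0.13481607, 0.24780038]), [np.float64(0.002586808485268379), np.float64(0.0025868084852683514)])
rim [0.51073966 0.13966144 0.200078  ] dist 0.2721341114174027
griptop wrist [299.2 230.9] [369.2 296.7]
griptop top [241.4 244.8] [258.3 260.1]
griptop scene [362.4 176.2] [380.4 179.9]
shoulder wrist [284.3 204.2] [381.8 296.8]
shoulder top [238.1 236.9] [263.5 260. ]
shoulder scene [359.8 185.4] [387.  190.9]
```

View pics/c_scene.png

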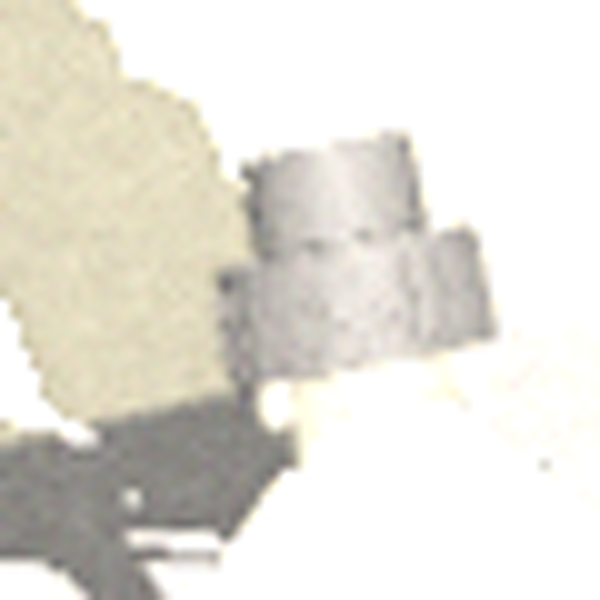

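View pics/c_top.png

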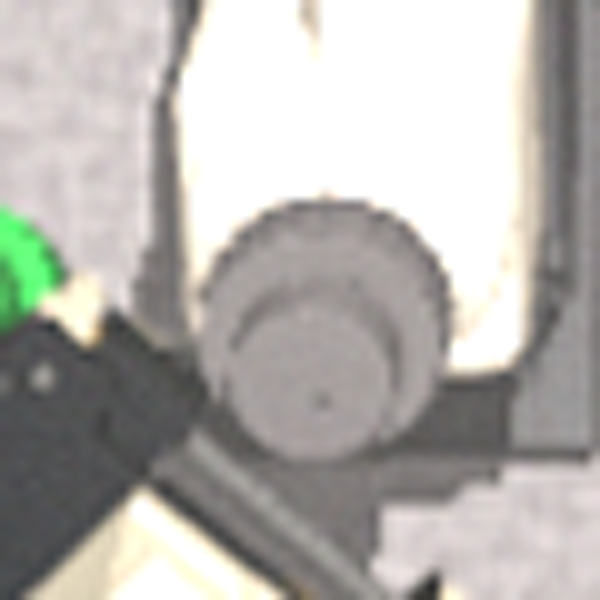

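The wrist ray gives y = 0.140, top gives 0.135 and scene about 0.144, so they agree within the calibration error. I'll use 0.140 and approach to about 40 mm above the top, then look again with the wrist camera.

```bash
python3 -m jog '[[[0.004,0.002,-0.018,0,0,0,1],[0.004,0.002,-0.018,0,0,0,1],[0.0035,0.001,-0.017,0,0,0,1],[0,0,0,0,0,0,1]]]'
python3 - <<'E'
from h import *
from station import monitor,grab_frame
s=monitor.get_state(); P=pose(s);print(s["t"],s["q"].round(3),s["eef_pos"],s["force"])
f=grab_frame("wrist");cv2.imwrite("pics/w2.png",f["pixels"][:,:,::-1])
im=cv2.cvtColor(f["pixels"],7)[200:350,230:430]
b=np.clip((cv2.resize(im,(800,600),interpolation=2).astype(float)-30)*2.5,0,255);cv2.imwrite("pics/cw2.png",b)
E
```

```text
t: 2.82
eef_pos: [0.4676, 0.1414, 0.2663]
ee_rot: [-2.724, 0.382, -2.29]
force: [0.2, -0.7, 0.2]
width: 0.0876
2.825 [ 0.997 -0.304 -0.958  0.729 -0.742 -0.733] [0.46762314 0.14136321 0.26632678] [ 0.20513967 -0.65943634  0.21862759][ WARN:0@2.568] global loadsave.cpp:1063 imwrite_ Unsupported depth image for selected encoder is fallbacked to CV_8U.
```

View pics/cw2.png

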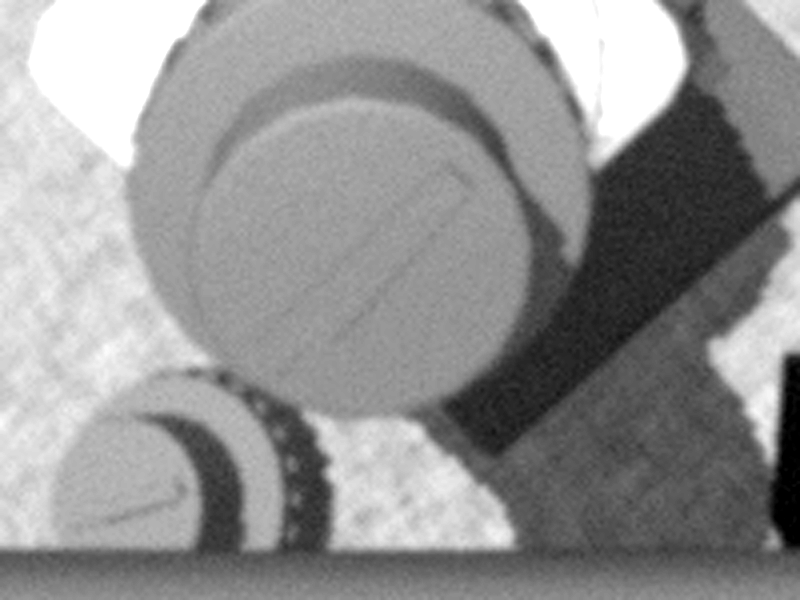

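Joint 3 is at -0.958 with a limit of -1.02, so I need to check that the remaining descent is feasible. I'll look at what the arm interface offers.

```bash
python3 - <<'E'
from station import arm,monitor
for n in dir(arm):
    if not n.startswith("_"): print(n, str(getattr(arm,n))[:300])
print([n for n in dir(monitor) if n[0]!="_"])
E
```

```text
Unreachable <class 'station.Unreachable'>
tip_extent 0.025
['get_state']
```

```bash
cat >> h.py <<'E'
def wr(q):
    E=Ro.from_euler
    A=E("z",q[0]);B=A*E("y",q[1]);C=A*E("y",q[1]-q[2]);D=C*E("x",-q[3]);W=D*E("y",-q[4])
    return A,B,C,D,W
def rows(q):
    A,B,C,D,W=wr(q);e=np.eye(3)
    # A: x,y,z ; B: x(offset) z(up) ; C: x ,z ; W: x
    return np.c_[A.apply(e[1]),e[2],B.apply(e[2]),C.apply(e[0]),C.apply(e[2]),W.apply(e[0])]
E
python3 - <<'E'
from h import *
from station import monitor
s=monitor.get_state()
Q=[[1.56313703,3.59400061e-01,1.10863313e-02,-3.70535641e-04,-1.22409549,-2.88102387e-01],[1.067,-.374,-.853,.634,-.915,-.652],list(s["q"])]
X=[[0.19661377,0.64522018,0.21952246],[.45691,.13492,.32067],list(s["eef_pos"])]
M=np.vstack([rows(q) for q in Q]);b=np.ravel(X)
x,r,k,sv=np.linalg.lstsq(M,b,rcond=None);print(x,k,sv,(M@x-b).round(4))
E
```

```text
[-0.16244932  0.15562064  0.55438183  0.41735724  0.15507893  0.38653212] 6 [3.364128   1.79835719 1.73683781 0.55651181 0.34024931 0.08045885] [-0.0294 -0.0069  0.0718  0.0059 -0.0078 -0.0314  0.0143 -0.0156 -0.0405]
```

```bash
cat >> h.py <<'E'
def rows(q):
    A,B,C,D,W=wr(q);e=np.eye(3)
    return np.c_[D.apply(e[1]),e[2],B.apply(e[2]),C.apply(e[0]),W.apply(e[0])]
E
python3 - <<'E'
from h import *
from station import monitor
s=monitor.get_state()
Q=[[1.56313703,3.59400061e-01,1.10863313e-02,-3.70535641e-04,-1.22409549,-2.88102387e-01],[1.067,-.374,-.853,.634,-.915,-.652],list(s["q"])]
X=[[0.19661377,0.64522018,0.21952246],[.45691,.13492,.32067],list(s["eef_pos"])]
e=np.eye(3)
for extra in ([],["Ax"],["Cz"],["Ax","Cz"],["Bx"],["Dz"],["Cz","Wz"],["Bx","Cz"]):
  def full(q):
    A,B,C,D,W=wr(q);c=[rows(q)]
    for n in extra: c.append(dict(A=A,B=B,C=C,D=D,W=W)[n[0]].apply(e["xyz".index(n[1])]).reshape(3,1))
    return np.hstack(c)
  M=np.vstack([full(q) for q in Q]);b=np.ravel(X)
  x,r,k,sv=np.linalg.lstsq(M,b,rcond=None);print(extra,x.round(4),sv[-1].round(3),(1000*(M@x-b)).round(1))
E
```

```text
[] [-0.1918  0.1989  0.6017  0.4635  0.3843] 0.312 [ 0.   0.   0.1 -0.   0.1 -0.2  0.  -0.1  0.1]
['Ax'] [-1.918e-01  1.990e-01  6.017e-01  4.637e-01  3.843e-01 -1.000e-04] 0.133 [ 0.  -0.   0.1 -0.   0.1 -0.2  0.  -0.1  0.1]
['Cz'] [-1.918e-01  1.982e-01  6.019e-01  4.633e-01  3.843e-01  5.000e-04] 0.081 [ 0.  -0.   0.1 -0.   0.  -0.2  0.1 -0.   0.1]
['Ax', 'Cz'] [-1.918e-01  1.982e-01  6.019e-01  4.636e-01  3.843e-01 -3.000e-04
  6.000e-04] 0.081 [ 0.  -0.   0.1 -0.   0.  -0.2  0.1 -0.   0.1]
['Bx'] [-1.918e-01  1.988e-01  6.018e-01  4.634e-01  3.843e-01  1.000e-04] 0.304 [ 0.   0.   0.  -0.   0.1 -0.2  0.  -0.1  0.2]
['Dz'] [-0.1918  0.1986  0.6022  0.4631  0.3852  0.0007] 0.09 [ 0.   0.   0.1 -0.  -0.  -0.2  0.1  0.   0.1]
['Cz', 'Wz'] [-1.918e-01  1.983e-01  6.019e-01  4.632e-01  3.844e-01  4.000e-04
  2.000e-04] 0.081 [ 0.   0.   0.  -0.   0.  -0.2  0.1 -0.   0.2]
['Bx', 'Cz'] [-1.918e-01  1.982e-01  6.019e-01  4.632e-01  3.843e-01  1.000e-04
  4.000e-04] 0.081 [ 0.   0.   0.  -0.1  0.  -0.2  0.1 -0.   0.2]
```

The 5-parameter kinematic model fits to 0.2 mm. Now I'll refine the cap position and search for joint solutions along the whole stroke.

```bash
cat >> h.py <<'E'
PX=np.array([-.1918,.1989,.6017,.4635,.3843])
LO=np.array([-3.07,-1.43,-1.02,-3.03,-3.05]);HI=np.array([3.07,2.12,1.25,1.67,0])
def iks(p,z,seeds,tol=1e-4):
    from scipy.optimize import least_squares
    out=[]
    for q0 in seeds:
        r=least_squares(lambda q:np.r_[rows(q)@PX-p,.3*(wr(q)[4].apply([1,0,0])-z)],q0)
        if r.cost<1e-8 and not any(np.linalg.norm(r.x-o)<.05 for o in out): out.append(r.x)
    return out
E
python3 - <<'E'
from h import *
from station import monitor,grab_frame
s=monitor.get_state();P=pose(s);f=grab_frame("wrist")
for z in(.228,.231,.234): 
    g=onz(f,(320,264.1),z,P);print(g,np.linalg.inv(P)@np.r_[g,1])
R,a=targ(np.radians(-1.1),0)
rng=np.random.default_rng(0);seeds=rng.uniform(LO,HI,(150,5))
for d in(.04,0,-.01):
  for q in iks(np.array([.489,.1405,.234])+d*a,-a,seeds):
    q=(q+np.pi)%(2*np.pi)-np.pi
    print(d,q.round(3),"OK" if (q>LO).all() and (q<HI).all() else "")
E
```

```text
[0.49265357 0.14048361 0.228     ] [ 3.82992616e-04 -5.26636357e-04  4.64993163e-02  1.00000000e+00]
[0.4916945  0.13971747 0.231     ] [ 3.81429021e-04 -1.63863027e-03  4.34546078e-02  1.00000000e+00]
[0.49073544 0.13895133 0.234     ] [ 3.79865426e-04 -2.75062418e-03  4.04098993e-02  1.00000000e+00]
0.04 [-0.179 -0.333 -0.78   2.986  0.576] 
0.04 [ 2.969 -1.407 -0.798  0.201 -2.726] OK
0.04 [-2.423 -1.564 -0.289 -1.916 -2.753] 
0.04 [-2.144  0.306 -2.186 -2.415 -0.745] 
0.04 [ 3.108 -1.472 -0.45  -0.642  3.129] 
0.04 [ 0.997 -0.306 -0.955  0.727 -0.745] OK
0.04 [-0.172  1.407 -2.344 -2.94  -2.726] 
0.04 [ 2.969 -1.407 -0.798  0.201 -2.726] OK
0.04 [ 3.108 -1.472 -0.45  -0.642  3.129] 
0.04 [ 0.719  1.564 -2.853  1.225 -2.753] 
0.04 [-0.172  1.407 -2.344 -2.94  -2.726] 
0.04 [ 2.963  0.333 -2.362 -0.155  0.576] 
0.04 [-0.179 -0.333 -0.78   2.986  0.576] 
0.04 [-0.179 -0.333 -0.78   2.986  0.576] 
0.04 [ 0.719  1.564 -2.853  1.225 -2.753] 
0.04 [-2.423 -1.564 -0.289 -1.916 -2.753] 
0.04 [-2.112 -1.475 -0.939  2.484  2.292] 
0.04 [ 3.108 -1.472 -0.45  -0.642  3.129] 
0.04 [-2.144  0.3
[... 2025 characters left out ...]
.01 [ 2.982  0.231 -2.31  -0.182  0.423] 
-0.01 [-0.16  -0.231 -0.831  2.96   0.423] 
-0.01 [-0.16  -0.231 -0.831  2.96   0.423] 
-0.01 [ 0.714  1.657 -2.799  1.133 -2.739] 
-0.01 [ 2.987 -1.52  -0.843  0.213 -2.795] 
-0.01 [-2.427 -1.657 -0.342 -2.009 -2.739] 
-0.01 [-2.207 -1.588 -0.986  2.453  2.394] 
-0.01 [ 3.08  -1.567 -0.519 -0.566  3.1  ] 
-0.01 [-2.297  0.209 -2.117 -2.257 -0.548] 
-0.01 [ 2.982  0.231 -2.31  -0.182  0.423] 
-0.01 [-2.207 -1.588 -0.986  2.453  2.394] 
-0.01 [-0.062  1.567 -2.623  2.576  3.1  ] 
-0.01 [ 2.982  0.231 -2.31  -0.182  0.423] 
-0.01 [ 0.845 -0.209 -1.025  0.885 -0.548] 
-0.01 [ 2.982  0.231 -2.31  -0.182  0.423] 
-0.01 [-2.297  0.209 -2.117 -2.257 -0.548]
```

The branch in use is the only one that works. With the tips on the shoulder, q3 would end near -1.025, past its limit. So I'll grip about 9–10 mm higher, with the TCP at cap z ≈ 66 and about 16 mm of pad overlap. Fully pressed, that leaves q3 ≈ -1.01. The ray puts the grip top at about (0.4917, 0.1397, 0.231).

```bash
python3 -m jog '[[[0.006,-0.0005,-0.009,0,0,0,1],[0.006,-0.0005,-0.009,0,0,0,1],[0.005,-0.0005,-0.007,0,0,0,1],[0,0,0,0,0,0,1],[0,0,0,0,0,0,1]]]'
python3 - <<'E'
from h import *
from station import monitor,grab_frame
s=monitor.get_state(); P=pose(s);print(s["t"],s["q"].round(4),s["eef_pos"],s["force"])
R,a=targ(np.radians(-1.1),np.radians(-45)); print(dlt(s,R).round(4))
f=grab_frame("wrist");cv2.imwrite("pics/w3.png",f["pixels"][:,:,::-1])
b=np.clip((f["pixels"][170:380,180:460,::-1].astype(float)-20)*2.2,0,255).astype(np.uint8);cv2.imwrite("pics/cw3.png",cv2.resize(b,(800,600),interpolation=2))
E
```

```text
t: 3.55
eef_pos: [0.4854, 0.1393, 0.243]
ee_rot: [-2.725, 0.385, -2.292]
force: [0.0, -0.4, 0.4]
width: 0.0878
3.55 [ 0.9024 -0.2481 -0.9961  0.8097 -0.6231 -0.7601] [0.48536677 0.13927705 0.24295143] [ 0.01005505 -0.37969531  0.39595852]
[-0.0002  0.0012 -0.0009]
```

View pics/cw3.png

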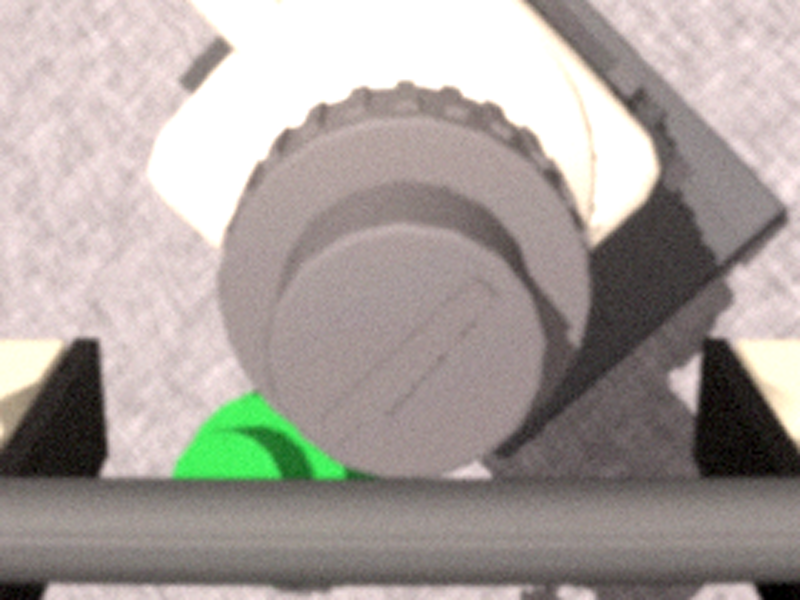

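The wrist view shows the grip top centred at about (322.5, 292), between pads centred at 320, with 9–14 mm of pad overlap. I'll advance about 5 mm and correct about 1 mm sideways, then close.

```bash
python3 -m jog '[[[0.0012,-0.0003,-0.0046,0,0,0,1],[0,0,0,0,0,0,1],[0,0,0,0,0,0,0.45],[0,0,0,0,0,0,0.45],[0,0,0,0,0,0,0],[0,0,0,0,0,0,0],[0,0,0,0,0,0,0],[0,0,0,0,0,0,0]]]' 60
python3 - <<'E'
from h import *
from station import monitor,grab_frame
s=monitor.get_state(); P=pose(s);print(s["t"],s["q"].round(4),s["eef_pos"],s["force"],s["moment"],s["width"]);print("tool force",P[:3,:3].T@s["force"])
f=grab_frame("wrist");cv2.imwrite("pics/w4.png",f["pixels"][:,:,::-1])
S=grab_frame("scene");cv2.imwrite("pics/s4.png",cv2.resize(S["pixels"][110:260,290:490,::-1],(800,600),interpolation=2))
E
```

```text
t: 4.6
eef_pos: [0.4865, 0.1389, 0.2379]
ee_rot: [-2.725, 0.385, -2.292]
force: [-0.4, -0.4, -0.5]
width: 0.0329
4.6 [ 0.8896 -0.2404 -1.0064  0.8274 -0.6042 -0.7711] [0.48648795 0.13886318 0.23787409] [-0.40094363 -0.44919052 -0.50007834] [ 0.06670698  1.72882747 -0.01842024] 0.032865272264854785
tool force [0.74573331 0.10022361 0.21550713]
```

View pics/w4.png

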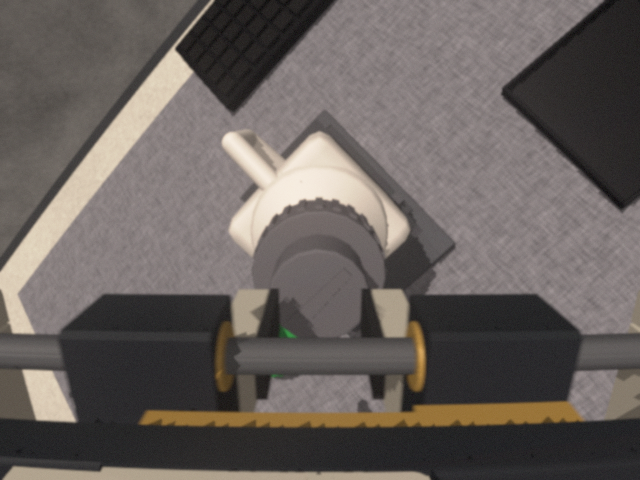

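View pics/s4.png

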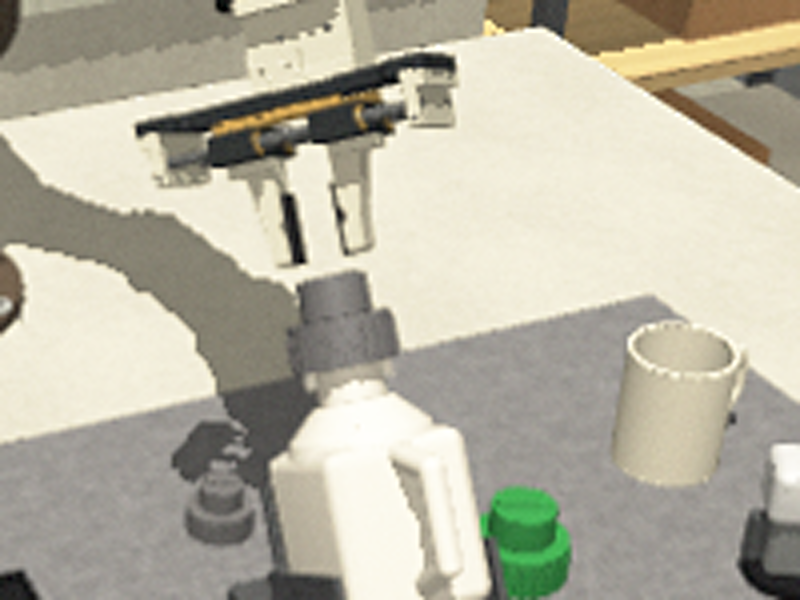

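The fingers closed past 46 mm (width 0.033), and the scene view shows the tips just short of the cap. Nothing has been touched. I'll check where the tips really are against the model.

```bash
python3 - <<'E'
from h import *
from station import monitor,grab_frame
s=monitor.get_state(); P=pose(s);print(s["t"],s["width"],s["eef_pos"])
S=grab_frame("scene");T=grab_frame("top");W=grab_frame("wrist")
for z in(0,.006,.025,.03):
    p=(P@[0,0,z,1])[:3]; q=proj(S,[p])[0]; print(z,p.round(4),"scene",q.round(1),"crop",((q-[290,110])*4).round(),"top",proj(T,[p])[0].round(1))
h=s["width"]/2
print("wrist tip corners",proj(W,[(P@[x,y,.025,1])[:3] for x in(-h,h) for y in(-.0095,.0095)],P).round(1).tolist())
a=-P[:3,2]
print("rim proj",proj(S,[[.511,.14,.2],[.511-.0212,.14,.234]]).round(1))
cv2.imwrite("pics/w5.png",W["pixels"][:,:,::-1]);cv2.imwrite("pics/t5.png",cv2.resize(T["pixels"][200:290,210:310,::-1],(800,600)[:1]+(720,),interpolation=2)[:600])
cv2.imwrite("pics/s5.png",cv2.resize(S["pixels"][110:260,290:490,::-1],(800,600),interpolation=2))
E
```

```text
4.7 0.025238328879987938 [0.48647199 0.13885748 0.23785032]
0 [0.4865 0.1389 0.2379] scene [370.5 176.3] crop [322. 265.] top [250.1 253.5]
0.006 [0.4897 0.1388 0.2328] scene [370.9 178.6] crop [324. 274.] top [250.4 252.5]
0.025 [0.4997 0.1386 0.2167] scene [372.4 186. ] crop [329. 304.] top [251.1 249.6]
0.03 [0.5024 0.1386 0.2124] scene [372.8 187.9] crop [331. 312.] top [251.2 248.9]
wrist tip corners [[293.3, 261.9], [294.0, 297.7], [345.2, 261.9], [344.5, 297.7]]
rim proj [[374.6 193.6]
 [371.4 178.1]]
```

View pics/w5.png

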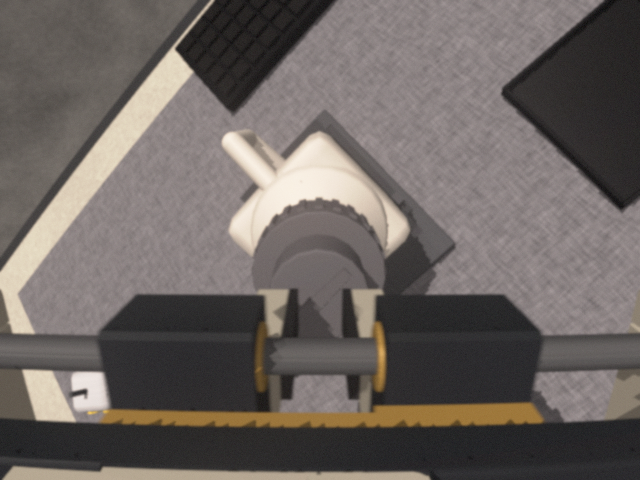

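View pics/s5.png

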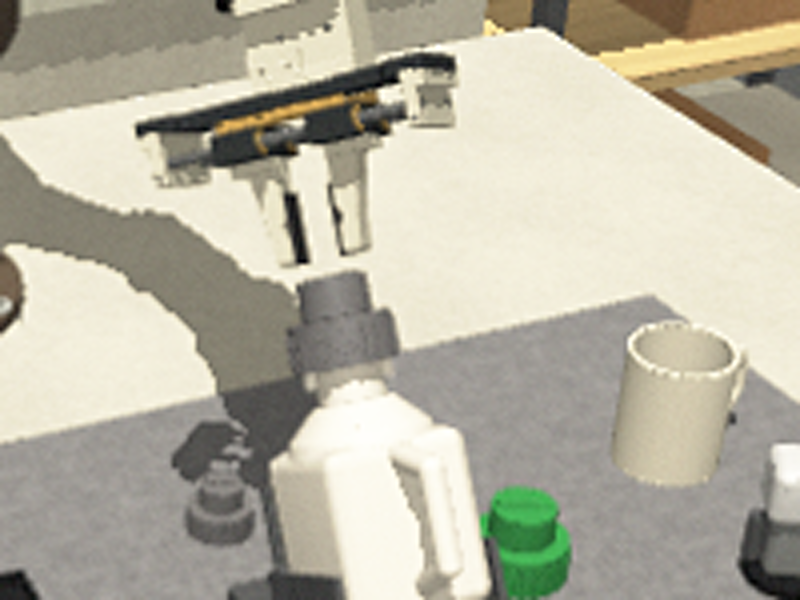

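View pics/t5.png

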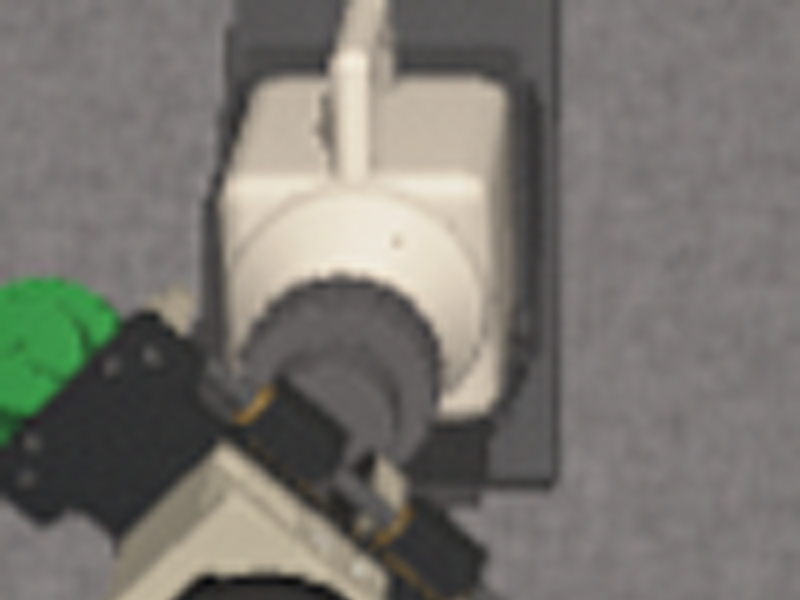

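In both the wrist and scene views, the fingertips project about 30 mm behind the stated position, at about z = -5 mm in the tool frame instead of +25 mm. The missing contact agrees with that. So I have to go deeper by about 30 mm, which would break q3's limit with an aligned tool. I'll check how a small tilt of the tool about the cap axis changes that.

```bash
cat > plan.py <<'E'
from h import *
top=np.array([.4905,.1395,.231]); a=targ(np.radians(-1.1),0)[1]
e1=np.cross([0,1,0],a);e1/=np.linalg.norm(e1)  # ~ +x & up side ; 
e2=np.cross(a,e1)
def toolz(delta,psi):
    u=np.cos(psi)*e1+np.sin(psi)*e2
    return -(np.cos(delta)*a+np.sin(delta)*u)
def ik1(p,z,seed=(.89,-.24,-1.0,.827,-.604)):
    from scipy.optimize import least_squares
    r=least_squares(lambda q:np.r_[rows(q)@PX-p,.3*(wr(q)[4].apply([1,0,0])-z)],seed)
    return r.x if r.cost<1e-8 else None
E
python3 - <<'E'
from plan import *
print(e1,e2)
for delta in (0,5,10,15):
  for psi in range(-180,180,30) if delta else [0]:
    z=toolz(np.radians(delta),np.radians(psi)); o=[]
    for dp in(0,-.008):
      q=ik1(top+(-.008+dp)*a+.012*z,z); o.append(None if q is None else q.round(3))
    print(delta,psi,o[0],o[1])
E
```

```text
[ 0.84809219 -0.          0.5298487 ] [ 0.00539021  0.99995026 -0.00862773]
0 0 [ 0.793 -0.182 -1.046  0.951 -0.492] [ 0.759 -0.166 -1.057  0.999 -0.458]
5 -180 [ 0.605 -0.199 -1.148  1.382 -0.365] [ 0.524 -0.182 -1.156  1.5   -0.316]
5 -150 [ 0.55  -0.21  -1.15   1.386 -0.29 ] [ 0.446 -0.193 -1.159  1.542 -0.227]
5 -120 [ 0.623 -0.212 -1.122  1.184 -0.303] [ 0.548 -0.194 -1.135  1.296 -0.25 ]
5 -90 [ 0.725 -0.207 -1.062  0.93  -0.374] [ 0.684 -0.189 -1.075  0.99  -0.334]
5 -60 [ 0.787 -0.192 -0.995  0.755 -0.457] [ 0.762 -0.175 -1.006  0.789 -0.424]
5 -30 [ 0.823 -0.173 -0.946  0.676 -0.532] [ 0.803 -0.157 -0.956  0.7   -0.503]
5 0 [ 0.849 -0.155 -0.927  0.674 -0.59 ] [ 0.831 -0.14  -0.937  0.696 -0.562]
5 30 [ 0.869 -0.144 -0.937  0.728 -0.624] [ 0.85  -0.129 -0.947  0.752 -0.597]
5 60 [ 0.878 -0.142 -0.972  0.821 -0.632] [ 0.856 -0.127 -0.982  0.85  -0.604]
5 90 [ 0.863 -0.149 -1.022  0.944 -0.61 ] [ 0.835 -0.133 -1.033  0.982 -0.581]
5 120 [ 0.812 -0.163 -1.076  1.09  -0.556] [ 0.774 -0.147 -1.086  1.144 -0.524]
5 150 [ 0.719 -0.182 -1.122  1.249 -0.47 ] [ 0.664 -0.165 -1.131  1.
[... 867 characters left out ...]
1.037  0.646 -0.211] [ 0.641 -0.211 -1.054  0.699 -0.168]
15 -60 [ 0.734 -0.177 -0.804  0.236 -0.493] [ 0.724 -0.16  -0.809  0.237 -0.47 ]
15 -30 [ 0.754 -0.117 -0.705  0.217 -0.669] [ 0.745 -0.102 -0.71   0.218 -0.648]
15 0 [ 0.814 -0.073 -0.688  0.317 -0.781] [ 0.805 -0.059 -0.694  0.321 -0.761]
15 30 [ 0.89  -0.047 -0.734  0.469 -0.841] [ 0.879 -0.034 -0.741  0.478 -0.819]
15 60 [ 0.956 -0.043 -0.832  0.66  -0.854] [ 0.942 -0.029 -0.839  0.675 -0.832]
15 90 [ 0.98  -0.06  -0.963  0.897 -0.824] [ 0.96  -0.046 -0.972  0.923 -0.8  ]
15 120 [ 0.9   -0.098 -1.104  1.221 -0.737] [ 0.865 -0.083 -1.111  1.269 -0.712]
15 150 [ 0.547 -0.157 -1.206  1.791 -0.518] [ 0.475 -0.142 -1.205  1.895 -0.488]
```

A 5° tilt with the tool leaning in direction ψ from -40° to +35° keeps q3 ≥ -0.99 through the press and turn. I'll tilt about the jaw axis, which doesn't affect the pinch, set about 60 mm opening, and probe the shoulder with the tips by force.

```bash
cat >> plan.py <<'E'
def Rt(delta,psi):
    z=toolz(delta,psi); x=np.cos(psi-np.pi/2)*e1+np.sin(psi-np.pi/2)*e2
    return np.c_[x,np.cross(z,x),z]
D=np.radians
E
python3 - <<'E'
from plan import *
from station import monitor
s=monitor.get_state(); R=Rt(D(5),D(-40)); z=R[:,2]
print(s["t"],s["width"],dlt(s,R).round(4))
for h in(.012,-.008,-.016): print(h,(top+h*a+.012*z-s["eef_pos"]).round(4))
print("a",a,"5mm step",-.005*a)
E
```

```text
4.85 0.01354843686294956 [-0.0041  0.0657  0.1178]
0.012 [ 0.0033  0.0013 -0.0072]
-0.008 [ 0.0139  0.0011 -0.0242]
-0.016 [ 0.0182  0.0011 -0.031 ]
a [-0.52982234  0.01017311  0.84805   ] 5mm step [ 2.64911171e-03 -5.08655434e-05 -4.24025000e-03]
```

```bash
python3 -m jog '[[[0,0,0,0,0,0,0.68],[0.001,0,0,-0.001,0.022,0.0393,0.68],[0.001,0.0005,0,-0.001,0.022,0.0393,0.68],[0.001,0.0005,0,-0.002,0.0217,0.0392,0.68],[0,0,-0.003,0,0,0,0.68],[0,0,-0.004,0,0,0,0.68],[0,0,0,0,0,0,0.68]]]'
python3 - <<'E'
from plan import *
from station import monitor,grab_frame
s=monitor.get_state(); P=pose(s);R=Rt(D(5),D(-40)); z=R[:,2]
print(s["t"],s["width"],s["q"].round(3),s["force"],dlt(s,R).round(4))
for h in(.012,-.008,-.016): print(h,(top+h*a+.012*z-s["eef_pos"]).round(4))
f=grab_frame("wrist");cv2.imwrite("pics/w6.png",f["pixels"][:,:,::-1])
S=grab_frame("scene");cv2.imwrite("pics/s6.png",cv2.resize(S["pixels"][135:225,320:440,::-1],(800,600),interpolation=2))
E
```

```text
t: 5.72
eef_pos: [0.4891, 0.1393, 0.23]
ee_rot: [-2.777, 0.339, -2.193]
force: [-0.9, 0.2, -0.3]
width: 0.0597
5.725 0.059681583945965386 [ 0.861 -0.221 -0.935  0.638 -0.583 -0.467] [-0.86422371  0.23967182 -0.32909932] [ 0.0011 -0.0006  0.0005]
0.012 [0.0007 0.0008 0.0006]
-0.008 [ 0.0113  0.0006 -0.0164]
-0.016 [ 0.0156  0.0006 -0.0232]
```

View pics/w6.png

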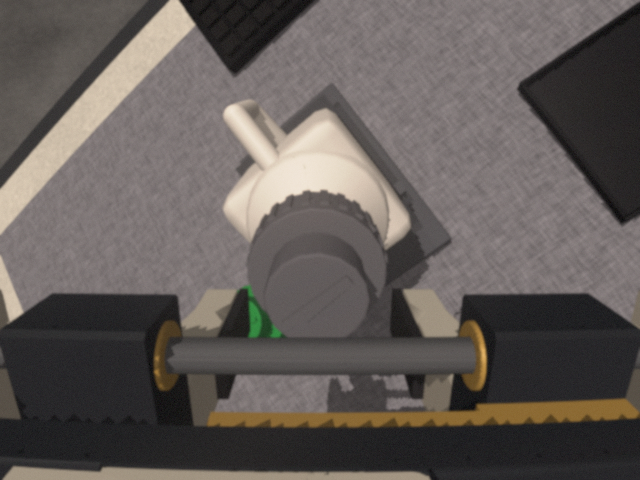

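View pics/s6.png

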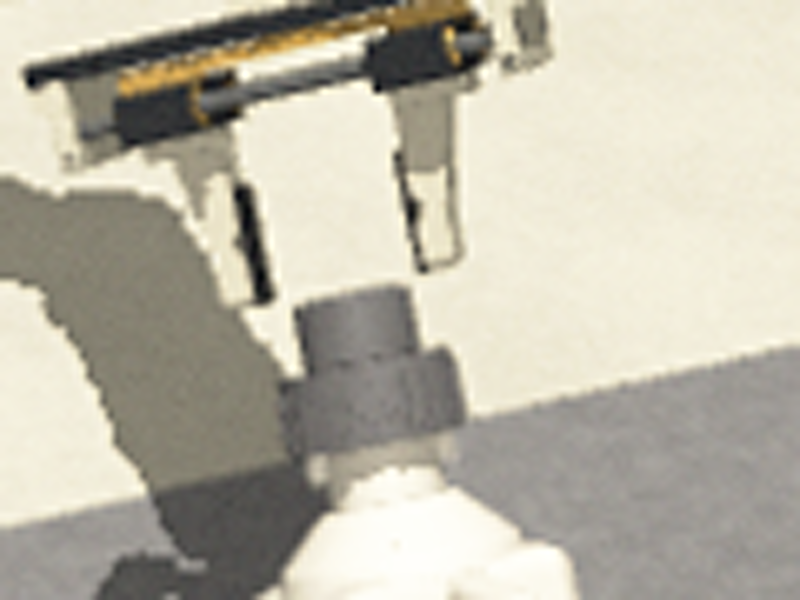

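The wrist view shows the grip centred at (317,297) between pads at 249 and 391, with the tips about 10 mm above the grip top. I'll descend along the neck axis, then probe in small steps.

```bash
python3 -m jog '[[[0.0042,0,-0.0068,0,0,0,0.68],[0.0042,0,-0.0068,0,0,0,0.68],[0.0042,0,-0.0068,0,0,0,0.68],[0,0,0,0,0,0,0.68]]]'
python3 - <<'E'
from plan import *
from station import monitor,grab_frame
s=monitor.get_state(); P=pose(s)
print(s["q"].round(3),s["eef_pos"],"along a",(s["eef_pos"]-top)@a,"F.a",s["force"]@a,P[:3,:3].T@s["force"])
S=grab_frame("scene");cv2.imwrite("pics/s7.png",cv2.resize(S["pixels"][135:225,320:440,::-1],(800,600),interpolation=2))
E
```

```text
t: 6.32
eef_pos: [0.5021, 0.1391, 0.2094]
ee_rot: [-2.777, 0.339, -2.194]
force: [-0.4, -0.2, -0.8]
width: 0.0597
[ 0.802 -0.171 -0.965  0.704 -0.495 -0.498] [0.5020909  0.13912719 0.20935204] along a -0.024503466194584607 F.a -0.46121839821155874 [0.64493853 0.44665189 0.50347037]
```

View pics/s7.png

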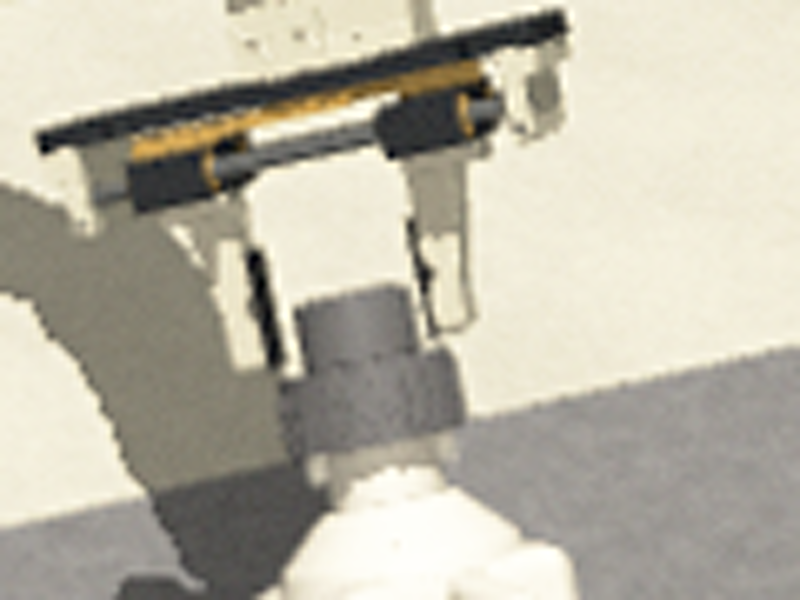

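```bash
python3 -m jog '[[[0.0032,0,-0.0051,0,0,0,0.68],[0,0,0,0,0,0,0.68]]]'; python3 -m jog '[[[0.0011,0,-0.0017,0,0,0,0.68],[0,0,0,0,0,0,0.68]]]'; python3 -m jog '[[[0.0011,0,-0.0017,0,0,0,0.68],[0,0,0,0,0,0,0.68]]]'
```

```text
t: 6.62
eef_pos: [0.5057, 0.1401, 0.2057]
ee_rot: [-2.777, 0.341, -2.192]
force: [-4.0, 1.4, 5.3]
width: 0.0596
t: 6.88
eef_pos: [0.5066, 0.1401, 0.2043]
ee_rot: [-2.777, 0.342, -2.192]
force: [-5.9, 0.6, 5.6]
width: 0.0596
t: 7.12
eef_pos: [0.5076, 0.1401, 0.2026]
ee_rot: [-2.777, 0.342, -2.192]
force: [-6.2, -0.1, 7.3]
width: 0.0595
```

The tips rest on the shoulder. The axial force rises from about 6.6 to 9.5 N, which matches the 7 N preload and about 2–2.5 mm of press. Now I'll grip.

```bash
python3 -m jog '[[[0,0,0,0,0,0,0.3],[0,0,0,0,0,0,0.3],[0,0,0,0,0,0,0.3],[0,0,0,0,0,0,0.3]]]' 60
python3 - <<'E'
from plan import *
from station import monitor
s=monitor.get_state(); P=pose(s)
print(s["q"].round(3),s["eef_pos"],s["width"],"F.a",s["force"]@a,"tool",P[:3,:3].T@s["force"],P[:3,:3].T@s["moment"])
E
```

```text
t: 7.62
eef_pos: [0.5077, 0.1402, 0.2029]
ee_rot: [-2.777, 0.342, -2.192]
force: [-5.9, -1.1, 7.7]
width: 0.0453
[ 0.777 -0.153 -0.977  0.74  -0.458 -0.517] [0.50774393 0.14017011 0.20294558] 0.045341593294651594 F.a 9.656471509152478 tool [ 1.49214638  0.82190573 -9.62392006] [-1.38171591  1.63198894 -0.03214642]
```

```bash
python3 -m jog '[[[0.0013,0,-0.0021,0,0,0,0.3],[0.0013,0,-0.0021,0,0,0,0.3],[0,0,0,0,0,0,0.3]]]'
python3 - <<'E'
from plan import *
from station import monitor
s=monitor.get_state(); P=pose(s)
print(s["q"].round(3),s["eef_pos"],s["width"],"along",(s["eef_pos"]-[.5062,.1401,.2050])@a,"F.a",s["force"]@a,"tool",P[:3,:3].T@s["force"],P[:3,:3].T@s["moment"])
E
```

```text
t: 8.0
eef_pos: [0.5102, 0.1401, 0.1991]
ee_rot: [-2.776, 0.343, -2.192]
force: [-14.9, -1.1, 14.1]
width: 0.045
[ 0.763 -0.144 -0.984  0.761 -0.439 -0.528] [0.51017921 0.14010136 0.19909556] 0.04504838557896989 along -0.007115524134980827 F.a 19.832700225034245 tool [  4.22704958   4.81186762 -19.4996539 ] [-2.85273065  2.73094033  0.02390284]
```

```bash
python3 -m jog '[[[-0.001,-0.0002,0.0003,0,0,0,0.3],[0,0,0,0,0,0,0.3]]]'
cat > st.py <<'E'
from plan import *
from station import monitor
s=monitor.get_state(); P=pose(s); F=s["force"]
print("q",s["q"].round(3),"p",s["eef_pos"].round(4),s["width"].round(4),"along",((s["eef_pos"]-[.5062,.1401,.2050])@a).round(5),"F.a",(F@a).round(2),"lat",(F-(F@a)*a).round(1),"M.a",(s["moment"]@a).round(2), "toolM",(P[:3,:3].T@s["moment"]).round(2))
E
python3 st.py
```

```text
t: 8.25
eef_pos: [0.5097, 0.1401, 0.1998]
ee_rot: [-2.776, 0.343, -2.192]
force: [-6.9, -1.4, 10.8]
width: 0.0451Traceback (most recent call last):
  File "st.py", line 4, in <module>
    print("q",s["q"].round(3),"p",s["eef_pos"].round(4),s["width"].round(4),"along",((s["eef_pos"]-[.5062,.1401,.2050])@a).round(5),"F.a",(F@a).round(2),"lat",(F-(F@a)*a).round(1),"M.a",(s["moment"]@a).round(2), "toolM",(P[:3,:3].T@s["moment"]).round(2))
                                                        ^^^^^^^^^^^^^^^^
AttributeError: 'float' object has no attribute 'round'
```

```bash
sed -i 's/s\["width"\].round(4)/round(s["width"],4)/' st.py; python3 -m jog '[[[0.0003,0,-0.0006,0,0,0,0.3],[0,0,0,0,0,0,0.3]]]'; python3 st.py;  python3 -m jog '[[[0.0003,0,-0.0005,0,0,0,0.3],[0,0,0,0,0,0,0.3]]]'; python3 st.py
```

```text
t: 8.5
eef_pos: [0.51, 0.1401, 0.1992]
ee_rot: [-2.776, 0.343, -2.192]
force: [-6.2, -2.1, 11.3]
width: 0.0448
q [ 0.763 -0.144 -0.985  0.763 -0.438 -0.53 ] p [0.51   0.1401 0.1992] 0.0448 along -0.00698 F.a 12.84 lat [ 0.6 -2.2  0.4] M.a 0.15 toolM [-0.89  1.67  0.  ]
t: 8.75
eef_pos: [0.5102, 0.1401, 0.199]
ee_rot: [-2.776, 0.344, -2.192]
force: [-17.2, -1.4, 17.5]
width: 0.045
q [ 0.762 -0.144 -0.986  0.765 -0.437 -0.531] p [0.5102 0.1401 0.199 ] 0.045 along -0.00716 F.a 23.95 lat [-4.5 -1.7 -2.8] M.a 0.24 toolM [-2.42  2.94  0.02]
```

A sharp rise marks the solid stop (-9 mm) at "along" ≈ -0.0071. I'll back off about 1 mm to stay in the good-press band, then turn about the neck axis through the cap.

```bash
python3 -m jog '[[[-0.0006,0,0.0009,0,0,0,0.3],[0,0,0,0,0,0,0.3]]]'; python3 st.py
python3 - <<'E'
from plan import *
from station import monitor
s=monitor.get_state();p=s["eef_pos"];P=pose(s)
# cap axis passes grip pivot: tool point z=-.012+? pads hold cyl centre at tool x=y=0 at z~-.012
c=(P@[0,0,-.015,1])[:3]
r=p-c; print("r",r,"perp",r-(r@a)*a)
for n in range(9):
    th=D(9)*n; q=c+Ro.from_rotvec(a*th).apply(r); print(n,((q-p)*1000).round(2))
print("rotvec 9deg",a*D(9))
E
```

```text
t: 9.0
eef_pos: [0.5097, 0.1401, 0.1997]
ee_rot: [-2.776, 0.343, -2.192]
force: [-5.8, -3.5, 11.1]
width: 0.045
q [ 0.765 -0.146 -0.985  0.761 -0.441 -0.529] p [0.5097 0.1401 0.1997] 0.045 along -0.00638 F.a 12.45 lat [ 0.8 -3.6  0.6] M.a 0.11 toolM [-0.72  1.62  0.03]
r [ 0.00710677  0.00070946 -0.01319055] perp [-0.00081108  0.00086149 -0.00051699]
0 [0. 0. 0.]
1 [-0.11 -0.16 -0.06]
2 [-0.19 -0.34 -0.11]
3 [-0.25 -0.53 -0.15]
4 [-0.28 -0.73 -0.16]
5 [-0.28 -0.93 -0.17]
6 [-0.26 -1.13 -0.15]
7 [-0.21 -1.33 -0.12]
8 [-0.14 -1.51 -0.07]
rotvec 9deg [-0.0832243   0.00159799  0.13321138]
```

```bash
python3 -m jog '[[[-0.0001,-0.0002,-0.0001,-0.0832,0.0016,0.1332,0.3],[-0.0001,-0.0002,0,-0.0832,0.0016,0.1332,0.3],[0,0,0,0,0,0,0.3]]]'; python3 st.py
```

```text
t: 9.38
eef_pos: [0.5095, 0.1401, 0.1994]
ee_rot: [-2.699, 0.193, -1.903]
force: [-7.5, -0.7, 11.1]
width: 0.0451
q [ 0.788 -0.134 -0.962  0.728 -0.485 -0.2  ] p [0.5095 0.1401 0.1994] 0.0451 along -0.00654 F.a 13.35 lat [-0.4 -0.8 -0.3] M.a 0.18 toolM [-1.5   1.14 -0.08]
```

```bash
python3 -m jog '[[[-0.0001,-0.0002,0,-0.0832,0.0016,0.1332,0.3],[0,-0.0002,0,-0.0832,0.0016,0.1332,0.3],[0,-0.0002,0,-0.0832,0.0016,0.1332,0.3],[0,0,0,0,0,0,0.3]]]'; python3 st.py;python3 -m jog '[[[0,-0.0002,0,-0.0832,0.0016,0.1332,0.3],[0.0001,-0.0002,0,-0.0832,0.0016,0.1332,0.3],[0.0001,-0.0002,0,-0.0832,0.0016,0.1332,0.3],[0,0,0,0,0,0,0.3]]]'; python3 st.py
python3 - <<'E'
from h import *
from station import monitor,grab_frame
f=grab_frame("wrist");cv2.imwrite("pics/w8.png",f["pixels"][:,:,::-1])
S=grab_frame("scene");cv2.imwrite("pics/s8.png",cv2.resize(S["pixels"][135:225,320:440,::-1],(800,600),interpolation=2))
E
```

```text
t: 9.88
eef_pos: [0.5093, 0.1392, 0.1991]
ee_rot: [-2.671, -0.055, -1.5]
force: [-6.7, -2.1, 10.8]
width: 0.0446
q [ 0.812 -0.121 -0.95   0.735 -0.536  0.241] p [0.5093 0.1392 0.1991] 0.0446 along -0.0066 F.a 12.7 lat [ 0.  -2.3  0. ] M.a 0.14 toolM [-2.04  0.39 -0.11]
t: 10.38
eef_pos: [0.5094, 0.1384, 0.1991]
ee_rot: [-2.744, -0.294, -1.086]
force: [-6.9, -1.7, 11.5]
width: 0.0453
q [ 0.826 -0.112 -0.963  0.793 -0.564  0.64 ] p [0.5094 0.1384 0.1991] 0.0453 along -0.0067 F.a 13.43 lat [ 0.2 -1.8  0.1] M.a 0.14 toolM [-2.04 -0.33 -0.17]
```

View pics/w8.png

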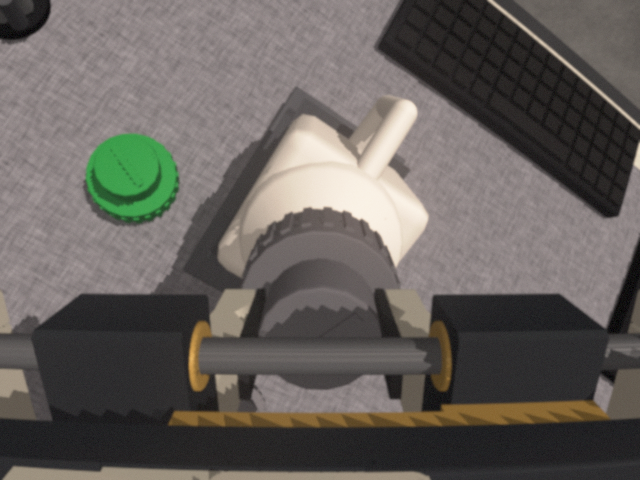

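View pics/s8.png

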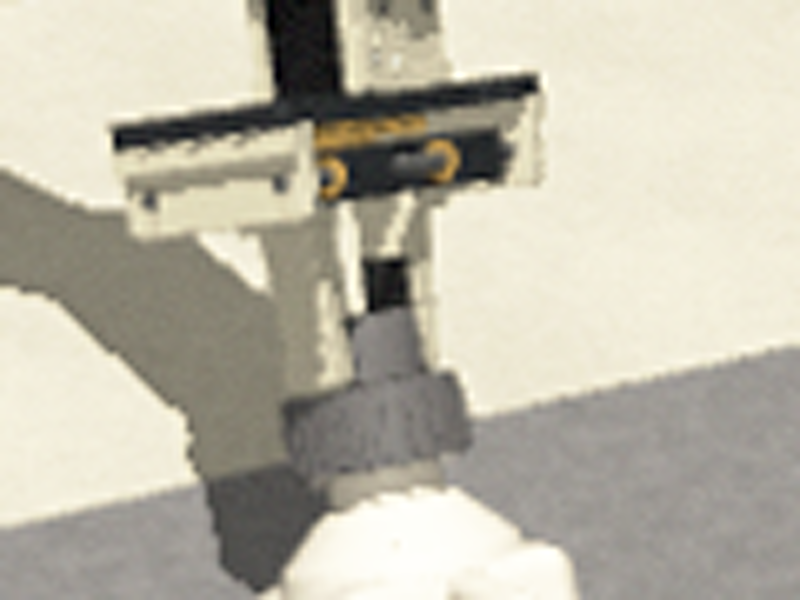

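The mark still makes the same angle in the wrist image at (340,325), so the cap has turned 72° with the tool. Now I'll lift along the neck axis.

```bash
python3 -m jog '[[[-0.0032,0,0.0051,0,0,0,0.3],[-0.0032,0,0.0051,0,0,0,0.3],[0,0,0,0,0,0,0.3]]]'; python3 st.py;python3 -m jog '[[[-0.0053,0.0001,0.0085,0,0,0,0.3],[-0.0053,0.0001,0.0085,0,0,0,0.3],[0,0,0,0,0,0,0.3]]]'; python3 st.py
```

```text
t: 10.85
eef_pos: [0.5026, 0.1383, 0.2086]
ee_rot: [-2.745, -0.292, -1.088]
force: [-0.8, -0.9, 4.5]
width: 0.045
q [ 0.857 -0.135 -0.948  0.751 -0.605  0.66 ] p [0.5026 0.1383 0.2086] 0.045 along 0.00494 F.a 4.21 lat [ 1.4 -0.9  0.9] M.a 0.03 toolM [-0.98 -0.02 -0.03]
t: 11.22
eef_pos: [0.4916, 0.1386, 0.2254]
ee_rot: [-2.745, -0.291, -1.087]
force: [-0.1, -0.4, -0.8]
width: 0.0455
q [ 0.905 -0.173 -0.924  0.695 -0.674  0.688] p [0.4916 0.1386 0.2254] 0.0455 along 0.02498 F.a -0.68 lat [-0.4 -0.3 -0.3] M.a -0.09 toolM [-1.34 -0.95  0.01]
```

The cap is free and held, and only its weight remains on the wrist. I'll clear fully and check the joints at the tray pose.

```bash
python3 -m jog '[[[-0.008,0.0002,0.013,0,0,0,0.3],[-0.008,0.0002,0.013,0,0,0,0.3],[-0.005,0,0.02,0,0,0,0.3],[0,0,0.02,0,0,0,0.3],[0,0,0,0,0,0,0.3]]]'; python3 st.py
python3 - <<'E'
from plan import *
from station import monitor,grab_frame
s=monitor.get_state();P=pose(s)
rv=np.cross(a,[0,0,1]);rv=rv/np.linalg.norm(rv)*np.arccos(a[2]);print("rv",rv.round(4))
Rf=Ro.from_rotvec(rv).as_matrix()@P[:3,:3]; print("zt",Rf[:,2])
for p in((.486,-.1264,.10),(.486,-.1264,.03)):
    q=ik1(np.array(p),Rf[:,2],s["q"][:5]); W=wr(q)[4]
    # tool x at q6: reference relation from the current state
    Wc=wr(s["q"])[4]; L=Wc.as_matrix().T@P[:3,:3]; Lf=W.as_matrix().T@Rf
    d=Lf@L.T; print(p,q.round(3),"dq6 about W x:",Ro.from_matrix(d).as_rotvec().round(3),(np.array(p)-s["eef_pos"]).round(4))
T=grab_frame("top");cv2.imwrite("pics/t9.png",T["pixels"][:,:,::-1])
S=grab_frame("scene");cv2.imwrite("pics/s9.png",cv2.resize(S["pixels"][105:225,300:460,::-1],(800,600),interpolation=2))
E
```

```text
t: 11.85
eef_pos: [0.4712, 0.1395, 0.292]
ee_rot: [-2.744, -0.291, -1.088]
force: [-0.5, -0.3, -2.1]
width: 0.0451
q [ 1.006 -0.269 -0.805  0.573 -0.894  0.773] p [0.4712 0.1395 0.292 ] 0.0451 along 0.09228 F.a -1.48 lat [-1.3 -0.3 -0.8] M.a -0.11 toolM [-1.36 -1.02  0.03]
rv [ 0.0107  0.5584 -0.    ]
zt [-0.07299789 -0.0437139  -0.99637363]
(0.486, -0.1264, 0.1) [ 0.163  0.231 -0.494  0.039 -0.925] dq6 about W x: [-1.165 -0.     0.   ] [ 0.0148 -0.2659 -0.192 ]
(0.486, -0.1264, 0.03) [ 0.163  0.326 -0.569  0.046 -0.756] dq6 about W x: [-1.155  0.    -0.   ] [ 0.0148 -0.2659 -0.262 ]
```

View pics/s9.png

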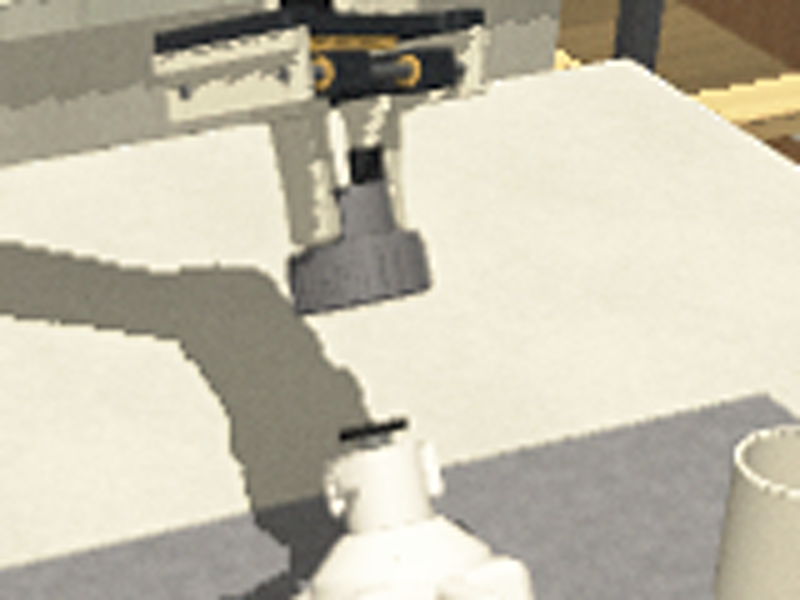

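The cap is off, with the neck bare at crop (370,470). I'll carry it over to the tray and stand it upright.

```bash
python3 -m jog '[[[0.0015,-0.0266,0,0.0011,0.0558,0,0.3],[0.0015,-0.0266,0,0.0011,0.0558,0,0.3],[0.0015,-0.0266,0,0.0011,0.0558,0,0.3],[0.0015,-0.0266,0,0.0011,0.0558,0,0.3],[0.0015,-0.0266,0,0.0011,0.0558,0,0.3],[0.0015,-0.0266,-0.01,0.0011,0.0558,0,0.3],[0.0015,-0.0266,-0.02,0.0011,0.0558,0,0.3],[0.0015,-0.0266,-0.03,0.0011,0.0558,0,0.3],[0.0015,-0.0266,-0.04,0.0011,0.0558,0,0.3],[0.0015,-0.0266,-0.04,0.0011,0.0558,0,0.3],[0,0,-0.04,0,0,0,0.3],[0,0,0,0,0,0,0.3],[0,0,0,0,0,0,0.3]]]'
python3 - <<'E'
from plan import *
from station import monitor,grab_frame
s=monitor.get_state();P=pose(s);print(s["t"],s["q"].round(3),P[:3,2],s["eef_pos"],s["width"])
S=grab_frame("scene");cv2.imwrite("pics/s10.png",cv2.resize(S["pixels"][190:310,210:370,::-1],(800,600),interpolation=2))
T=grab_frame("top");cv2.imwrite("pics/t10.png",cv2.resize(T["pixels"][210:300,290:410,::-1],(800,600),interpolation=2))
W=grab_frame("wrist");cv2.imwrite("pics/w10.png",W["pixels"][:,:,::-1])
E
```

```text
t: 13.58
eef_pos: [0.4864, -0.1275, 0.1118]
ee_rot: [3.055, -0.001, -1.015]
force: [0.6, 0.1, -0.6]
width: 0.045
13.575 [ 0.163  0.217 -0.481  0.041 -0.954  1.938] [-0.07349916 -0.04627682 -0.99622102] [ 0.48637566 -0.12745811  0.11175055] 0.04496316750103141
```

View pics/s10.png

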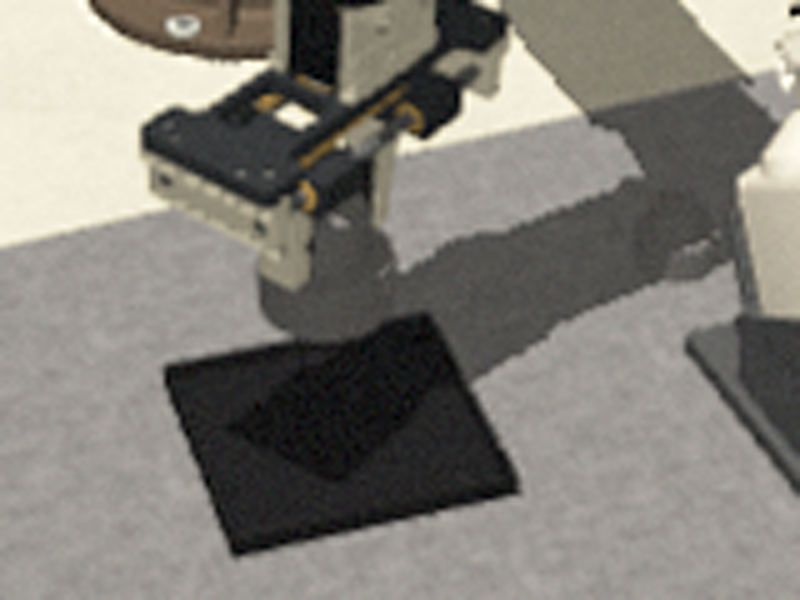

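View pics/w10.png

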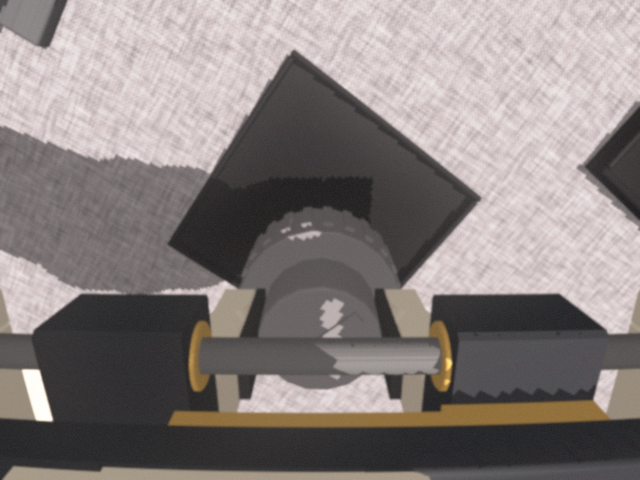

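View pics/t10.png

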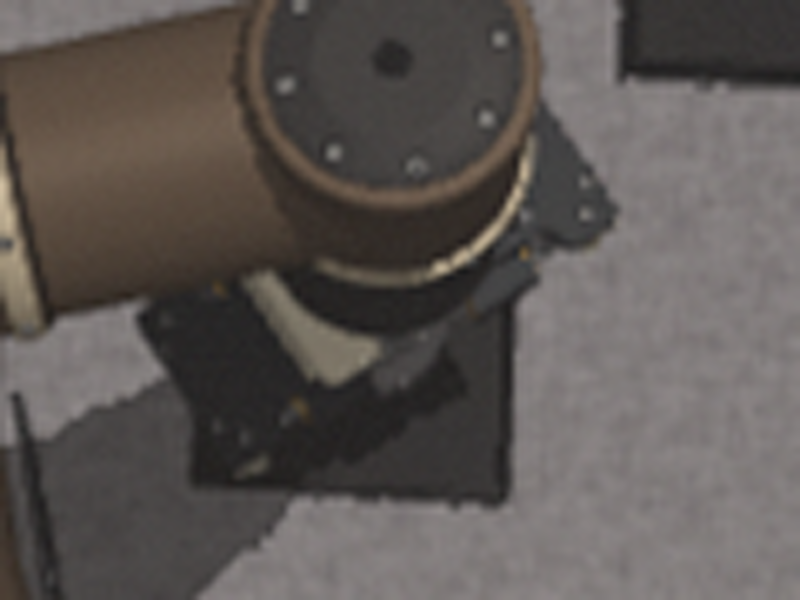

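The wrist view shows the tray's corners at (293,52), (478,198) and (170,242), with the cap held upright. I'll cross-check the tray centre with these before lowering.

```bash
python3 - <<'E'
from plan import *
from station import monitor,grab_frame
s=monitor.get_state();P=pose(s);W=grab_frame("wrist")
c=[onz(W,u,.014,P) for u in((293,52),(478,198),(170,242))]
for x in c: print(x.round(4))
print("centre",((c[1]+c[2])/2).round(4),np.linalg.norm(c[0]-c[1]),np.linalg.norm(c[0]-c[2]))
E
```

```text
[ 0.5686 -0.0581  0.014 ]
[ 0.5575 -0.2036  0.014 ]
[ 0.4243 -0.0473  0.014 ]
centre [ 0.4909 -0.1255  0.014 ] 0.1459484801581655 0.1447566379566643
```

```bash
python3 -m jog '[[[0.001,0,-0.015,0,0,0,0.3],[0.001,0.001,-0.02,0,0,0,0.3],[0,0,-0.02,0,0,0,0.3],[0,0,-0.014,0,0,0,0.3],[0,0,-0.004,0,0,0,0.3],[0,0,0,0,0,0,0.3]]]';python3 -m jog '[[[0,0,-0.002,0,0,0,0.3],[0,0,0,0,0,0,0.3]]]';python3 -m jog '[[[0,0,-0.002,0,0,0,0.3],[0,0,0,0,0,0,0.3]]]'
```

```text
t: 14.52
eef_pos: [0.4881, -0.1263, 0.038]
ee_rot: [3.055, 0.0, -1.015]
force: [-0.1, -0.4, -0.5]
width: 0.045
t: 14.78
eef_pos: [0.4882, -0.1263, 0.0363]
ee_rot: [3.055, -0.0, -1.015]
force: [-0.1, 0.3, -1.0]
width: 0.0449
t: 15.02
eef_pos: [0.4879, -0.1263, 0.0339]
ee_rot: [3.055, 0.0, -1.016]
force: [0.3, 0.8, -0.7]
width: 0.045
```

```bash
python3 -m jog '[[[0,0,-0.0015,0,0,0,0.3],[0,0,0,0,0,0,0.3]]]';python3 -m jog '[[[0,0,-0.0015,0,0,0,0.3],[0,0,0,0,0,0,0.3]]]'
python3 - <<'E'
from plan import *
from station import monitor,grab_frame
S=grab_frame("scene");cv2.imwrite("pics/s11.png",cv2.resize(S["pixels"][220:310,220:340,::-1],(800,600),interpolation=2))
E
```

```text
t: 15.28
eef_pos: [0.4879, -0.1264, 0.0323]
ee_rot: [3.054, 0.0, -1.016]
force: [0.5, 0.2, -1.2]
width: 0.045
t: 15.52
eef_pos: [0.4879, -0.1263, 0.0308]
ee_rot: [3.054, 0.0, -1.016]
force: [-0.1, 0.2, -0.6]
width: 0.0451
```

View pics/s11.png

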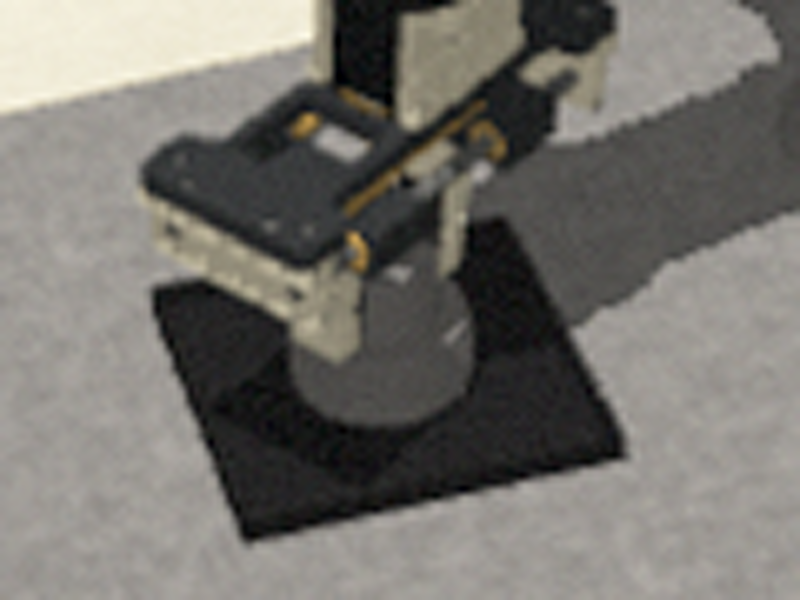

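Not yet in contact, so I'll keep stepping down.

```bash
for i in 1; do :; done; python3 -m jog '[[[0,0,-0.0015,0,0,0,0.3],[0,0,0,0,0,0,0.3]]]';python3 -m jog '[[[0,0,-0.0015,0,0,0,0.3],[0,0,0,0,0,0,0.3]]]'
```

```text
t: 15.82
eef_pos: [0.488, -0.1264, 0.0297]
ee_rot: [3.055, -0.0, -1.015]
force: [-1.1, -0.3, 3.1]
width: 0.0449
t: 16.08
eef_pos: [0.488, -0.1265, 0.0296]
ee_rot: [3.055, -0.0, -1.015]
force: [-6.3, 2.4, 20.8]
width: 0.045
```

```bash
python3 -m jog '[[[0,0,-0.001,0,0,0,0.3],[0,0,0,0,0,0,0.3]]]'
```

```text
t: 16.32
eef_pos: [0.4881, -0.1265, 0.0296]
ee_rot: [3.055, -0.001, -1.015]
force: [-9.5, 4.8, 31.9]
width: 0.0451
```

It's in contact (TCP z 0.0296, matching 4 mm floor + 26 mm). I'll relax the over-press before releasing.

```bash
python3 -m jog '[[[0,0,0.0016,0,0,0,0.3],[0,0,0,0,0,0,0.3]]]'; python3 -m jog '[[[0,0,0.0004,0,0,0,0.3],[0,0,0,0,0,0,0.3]]]'
python3 - <<'E'
from plan import *
from station import monitor,grab_frame
S=grab_frame("scene");cv2.imwrite("pics/s12.png",cv2.resize(S["pixels"][220:310,220:340,::-1],(800,600),interpolation=2))
E
```

```text
t: 16.58
eef_pos: [0.4881, -0.1265, 0.0296]
ee_rot: [3.055, -0.0, -1.015]
force: [-4.1, 1.2, 13.2]
width: 0.0452
t: 16.82
eef_pos: [0.4881, -0.1264, 0.0297]
ee_rot: [3.055, -0.0, -1.015]
force: [-2.2, 0.9, 9.7]
width: 0.045
```

View pics/s12.png

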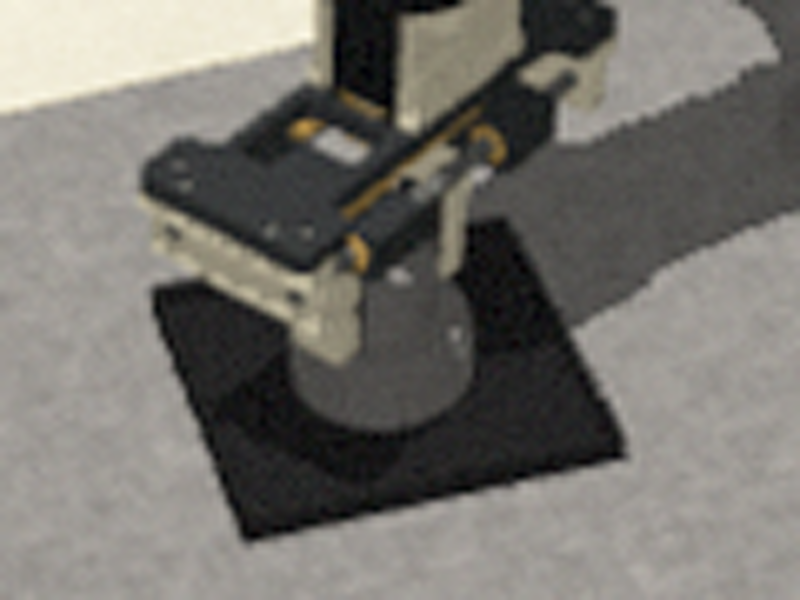

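```bash
python3 -m jog '[[[0,0,0.0006,0,0,0,0.3],[0,0,0,0,0,0,0.3]]]'; python3 -m jog '[[[0,0,0,0,0,0,0.56],[0,0,0,0,0,0,0.62],[0,0,0,0,0,0,0.72],[0,0,0,0,0,0,0.72]]]'; python3 -m jog '[[[0,0,0.006,0,0,0,0.72],[0,0,0.01,0,0,0,0.72],[0,0,0.02,0,0,0,0.72],[0,0,0.04,0,0,0,0.72],[0,0,0.04,0,0,0,0.72],[-0.03,-0.04,0.04,0,0,0,0.72],[-0.05,-0.05,0.04,0,0,0,0.72],[-0.05,-0.05,0.02,0,0,0,0.72],[0,0,0,0,0,0,0.72]]]'
python3 - <<'E'
from plan import *
from station import monitor,grab_frame
s=monitor.get_state();print(s["q"].round(2),s["force"])
S=grab_frame("scene");cv2.imwrite("pics/s13.png",S["pixels"][:,:,::-1]);cv2.imwrite("pics/s13c.png",cv2.resize(S["pixels"][220:310,220:340,::-1],(800,600),interpolation=2))
T=grab_frame("top");cv2.imwrite("pics/t13.png",T["pixels"][:,:,::-1])
E
```

```text
t: 17.12
eef_pos: [0.4881, -0.1264, 0.0297]
ee_rot: [3.055, 0.0, -1.015]
force: [-2.2, 0.9, 4.5]
width: 0.0453
t: 17.62
eef_pos: [0.4883, -0.1263, 0.0297]
ee_rot: [3.055, -0.0, -1.015]
force: [0.2, 0.4, 5.3]
width: 0.0619
t: 18.75
eef_pos: [0.3756, -0.2481, 0.2346]
ee_rot: [3.057, -0.002, -1.019]
force: [0.4, 0.3, -0.9]
width: 0.0632
[-0.09 -0.01 -0.43  0.06 -1.21  2.2 ] [ 0.35853205  0.2504346  -0.89084708]
```

View pics/s13.png

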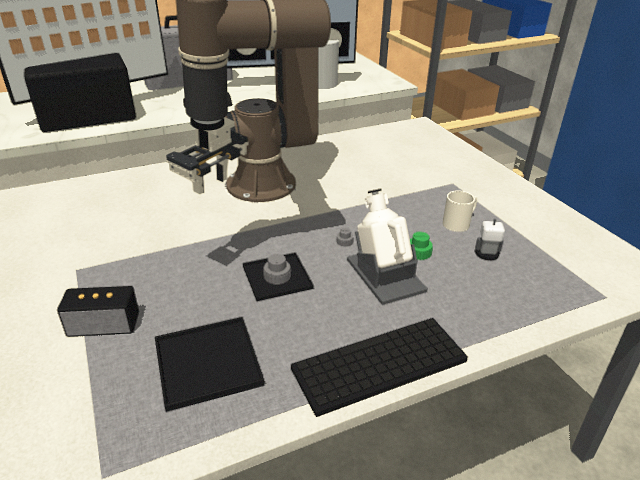

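View pics/s13c.png

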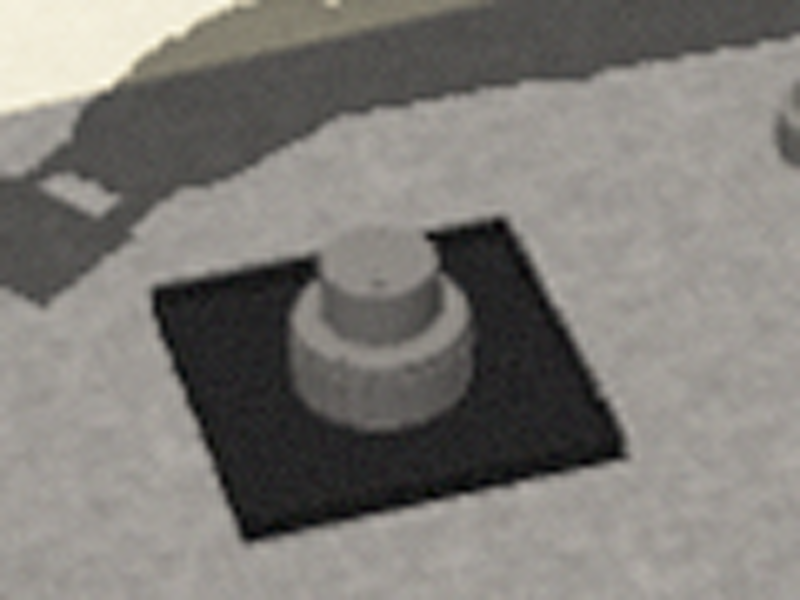

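View pics/t13.png

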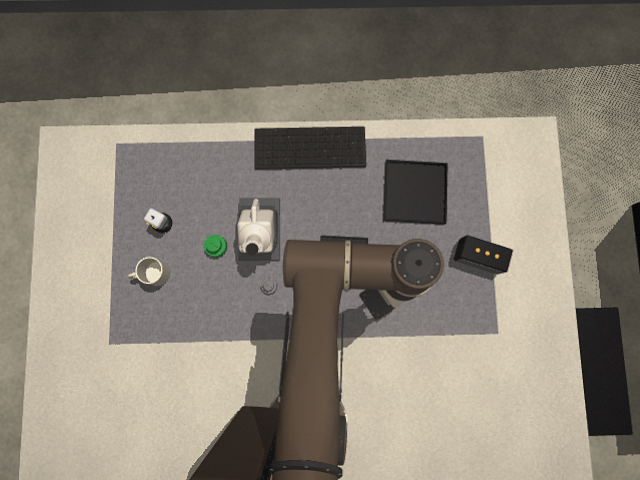

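The cap stands upright and central in the smaller tray at scene (277,268). The neck is open at top (252,248). The mug, speaker and toy sit at the same pixels as in the first pictures, and the arm is clear.

```bash
python3 -c "
from station import job_done; print(job_done())"
```

```text
the job is handed in; nothing more can be done
None
```

The jug is open and its cap stands upright, grip on top, near the middle of the smaller black tray. I handed the job in at about 19 s on the robot's clock.

**How it went**
- **Press:** I pushed the cap down with the fingertips on its shoulder, felt the solid stop, and backed off to about -8 mm by my estimate (12.5–13.5 N).
- **Turn and lift:** I turned it 72° anticlockwise while pressed, with almost no resistance. I then lifted it along the neck axis until only its weight was left on the wrist.
- **Set-down:** I lowered it until I felt the tray floor, eased off, and then let go.

**Last checks**
- The last pictures show the neck bare, the cap upright in the tray, and the arm clear of everything.
- The mug, speaker and toy look unmoved, judged by eye against the first pictures.

**What disagreed or went less well**
- **Fingertips:** they sat about 30 mm further back than the stated 25 mm ahead of the TCP. My first close therefore missed above the cap, touching nothing.
- **Tool tilt:** going deeper would have taken joint 3 past its limit, so I gripped the cap with the tool tilted 5°.
- **Cap position:** the three cameras differed by up to about 5 mm in y, so I relied on the wrist view and on contact.
- **Force:** I over-pressed the cap against the tray floor, peaking at about 33 N on the wrist. That is close to the 40 N limit for arm or gripper-body contact, but here the held cap was what touched the tray.

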